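Put fresh battery blocks into the roof-window blind's power box

TASK

Lift the loose cover plate off the power box and lay it aside (the cork mat is a good place), then take the wooden dowel and push it down through the small hole to trip the spring latch, so that the lid springs open. Stand the dowel back in its wooden block; with the lid open, lay every battery block that is on the desk flat in the box, one to a slot. Then press the lid's far edge down until it clicks shut, put the cover plate back down over its two pins, and leave the other things on the desk where they are.

Things in the scene. Friction and masses are not known exactly. Their poses are not given: they have to be found in the camera images.
- box: white power box fixed on the desk, 172 (x) x 76 (y) mm; origin: centre of its underside, +x runs from the hinge end (near the robot) to the latch end (far), z up. In its frame, mm: hinge x -80; battery bay x -78 to 20, its floor and the body's top beside it at z 30; latch hook x 31 to 45, up to z 59; deck x 54 to 88, top at z 50.
- hole (a point): centre of the mouth of the round hole, 17 mm in diameter, in the deck (box x 69, y 0, z 50). The latch's pad lies 22 mm below. Two steel pins, 6 mm in diameter with pointed tops, stand 12 mm high on the deck at 27 mm either side of the hole along the box's y. The cover plate lies over all this at the start.
- slot1 (a point): centre of the floor of battery slot 1 (box x -60, y 0, z 30 mm). The slot is 28 mm wide along the box's x and 54 long along its y; the low walls round it are 5 mm high, so fingers that hold a block by its ends must stay more than 5 mm above this floor.
- slot2 (a point): centre of the floor of battery slot 2 (box x -29, y 0, z 30 mm). The slot is 28 mm wide along the box's x and 54 long along its y; the low walls round it are 5 mm high, so fingers that hold a block by its ends must stay more than 5 mm above this floor.
- slot3 (a point): centre of the floor of battery slot 3 (box x +2.5, y 0, z 30 mm). The slot is 28 mm wide along the box's x and 54 long along its y; the low walls round it are 5 mm high, so fingers that hold a block by its ends must stay more than 5 mm above this floor.
- hinge (a point): middle of the lid's hinge axis, which runs along the box's y (box x -80, z 37 mm). The lid is a grey hood 68 mm wide that reaches 102 mm from this axis; its flat outer face lies 19 mm out from the axis's plane (closed: top at box z 56). A nose on its far edge goes under the latch hook.
- lid (a joint): lid angle, rad: 0 fully down, about 0.01 latched, 2.0 fully open (leaning back towards the robot), where a spring (0.1 N m) holds it. To shut: push its outer face round from the robot's side, then press down near the far edge: about 1 N, and up to 10 N over the last 18 mm to snap past the hook; press right down for the click (half caught: latch stays near 0.2).
- lid_edge (a point): middle of the lid's far (free) edge, upper corner; moves with the lid: 102 mm from the hinge axis along the lid, 19 mm out from it.
- latch (a joint): spring latch angle, rad: 0 at rest, 0.42 at its stop. The pad under the hole sinks about 32 mm per rad: the dowel's foot touches it at box z 28 mm, frees the lid at about z 20 (0.25 rad), meets the stop at about z 15. It takes 3 N to start and 5 N to press home, and springs back when let go.
- cover: loose aluminium plate 36 (x) x 76 (y) x 5 mm, 70 g, with two 11 mm holes at y -27 and +27 that fit loosely over the box's pins, and in the middle a black square grip 20 x 20 mm, its top 27 mm above the underside; origin: centre of the underside, z up. Seated, its origin is at point hole, y along the box's y; half a turn is the same.
- mat: cork mat 110 x 110 x 3 mm fixed on the desk, empty; origin: centre of its underside.
- stand: wooden block 60 x 60 x 40 mm fixed on the desk, with an upright hole 16 mm in diameter and 34 deep in the middle of its top (hole floor at z 6 mm); origin: centre of its underside.
- dowel: round wooden dowel 12 mm in diameter, 110 mm long, 20 g, at the start upright in the stand's hole (top 116 mm above the desk); origin: centre of its foot, z along it to the top.
- cell_a: battery block, a flat bar 24 (x) x 48 (y) x 18 (z) mm, 50 g, black with a grey sleeve, lying flat and loose on the desk; origin: centre of its underside, z up. It works either end first. Two or three blocks are present; an absent one reads None from the start. Hold it by its two ends (48 mm apart) to lay it in a slot.
- cell_b: battery block, a flat bar 24 (x) x 48 (y) x 18 (z) mm, 50 g, black with a grey sleeve, lying flat and loose on the desk; origin: centre of its underside, z up. It works either end first. Two or three blocks are present; an absent one reads None from the start. Hold it by its two ends (48 mm apart) to lay it in a slot.
- cell_c: battery block, a flat bar 24 (x) x 48 (y) x 18 (z) mm, 50 g, black with a grey sleeve, lying flat and loose on the desk; origin: centre of its underside, z up. It works either end first. Two or three blocks are present; an absent one reads None from the start. Hold it by its two ends (48 mm apart) to lay it in a slot.
- eraser: white eraser, 20 x 42 x 12 mm, loose, not to be moved; origin under its centre
- notes: block of sticky notes 76 x 76 x 22 mm, loose, not to be moved; origin under its centre
- sharpener: small metal pencil sharpener 25 x 16 x 13 mm, loose, not to be moved; origin under its centre
- tape: roll of clear tape lying flat, 76 mm wide, 19 high, loose, not to be moved; origin under its centre
Not all that is in view belongs to the job. Of the things like the cover, leave any that is orange; of the rest the larger one is meant.

How it is judged:
On the way, in this order (a step that is already met when the one before it is completed fails the run):
1. the cover plate is lifted off the box and laid down on the desk or mat, off the box (horizontal distance between cover and hole above 0.06 m and height (world z) of cover below 0.02 m and angle between cover's own z axis and vertical below 0.15 rad and contact force between cover and the fingers below 0.1 N), for 0.2 s.
2. the dowel, standing in the small hole, pushes the latch back (value of joint latch above 0.2 rad and z of dowel in the frame of box below 0.025 m and x of dowel in the frame of box between 0.058 and 0.08 m and y of dowel in the frame of box between -0.011 and 0.011 m).
3. the lid has sprung open (value of joint lid above 1.7 rad), for 0.2 s.
4. every battery block lies flat in a slot with the lid open and the dowel is back in its block (x of cell_a in the frame of box between -0.075 and 0.017 m and y of cell_a in the frame of box between -0.008 and 0.008 m and z of cell_a in the frame of box between 0.027 and 0.033 m and angle between each of cell_a, cell_b, cell_c's own z axis and vertical below 0.1 rad and x of cell_b in the frame of box between -0.075 and 0.017 m and y of cell_b in the frame of box between -0.008 and 0.008 m and z of cell_b in the frame of box between 0.027 and 0.033 m and x of cell_c in the frame of box between -0.075 and 0.017 m and y of cell_c in the frame of box between -0.008 and 0.008 m and z of cell_c in the frame of box between 0.027 and 0.033 m and horizontal distance between dowel and stand below 0.008 m and z of dowel in the frame of stand below 0.012 m and angle between dowel's own z axis and vertical below 0.2 rad and value of joint lid above 1.2 rad), for 0.2 s.
5. the lid is pressed shut and latched over the blocks (x of cell_a in the frame of box between -0.075 and 0.017 m and y of cell_a in the frame of box between -0.008 and 0.008 m and z of cell_a in the frame of box between 0.027 and 0.033 m and angle between each of cell_a, cell_b, cell_c's own z axis and vertical below 0.1 rad and x of cell_b in the frame of box between -0.075 and 0.017 m and y of cell_b in the frame of box between -0.008 and 0.008 m and z of cell_b in the frame of box between 0.027 and 0.033 m and x of cell_c in the frame of box between -0.075 and 0.017 m and y of cell_c in the frame of box between -0.008 and 0.008 m and z of cell_c in the frame of box between 0.027 and 0.033 m and value of joint lid below 0.05 rad and value of joint latch below 0.1 rad), for 0.2 s.
6. the cover plate is back over its pins (x of cover in the frame of box between 0.064 and 0.074 m and y of cover in the frame of box between -0.005 and 0.005 m and z of cover in the frame of box between 0.047 and 0.0525 m and angle between cover's own z axis and vertical below 0.06 rad and angle between the x axis of cover and the x axis of box, either way round below 0.2 rad), for 0.2 s.
At the end, for the whole second after the job is handed in: every block flat on the bay floor in a slot (3 mm, 0.1 rad; within 8 mm of the mid line); lid within 0.05 rad of shut, latch within 0.1 rad of rest; cover down over both pins (5 mm, 2.5 mm high, 0.06 rad); dowel upright in its block, foot within 6 mm of the hole floor; all at rest (all of step 5 and all of step 6 and horizontal distance between dowel and stand below 0.008 m and z of dowel in the frame of stand below 0.012 m and angle between dowel's own z axis and vertical below 0.2 rad and linear speed of each of cover, dowel below 0.02 m/s); the robot touches nothing.
It fails at once if the eraser, notes, sharpener or tape roll is moved more than 40 mm (distance of any of eraser, notes, sharpener, tape from where it was at the start of the episode above 0.04 m).
Of cell_a, cell_b, cell_c only 2 to 3 are there at a start; the rules pass over those that are not, and their reading is None.
At some moment in a run one of cell_a, cell_b, cell_c may be knocked a few centimetres aside while the robot is not near it.
It also fails if it takes over 210 s, if anything falls off the work surface, if the arm or the gripper's body presses on something with over 40 N, if the wrist force passes 120 N, or if a joint passes its speed limit or range.

ROBOT

A 7-joint arm with a two-finger parallel gripper is mounted at the origin on the work surface. World frame = base frame: x ahead of the robot, y to its left, z up, the work surface at z = 0. Lengths are in m, angles in rad, forces in N, time in s.
With the tool pointing down it reaches from about 0.425 to 0.875 m from the base axis. Payload 4.7 kg.
Tool frame: the origin (TCP) lies on the centre line of the jaws, within the pads' length; the fingertips stand 14 mm ahead of it and the grasp point (between the pads) lies 5 mm behind it; z points along the fingers, x is the direction in which the jaws open and shut, and the axes are right-handed (so a half turn about z gives the same grasp; the last joint's range is limited). The gripper opens to 87 mm and grips with 3 to 60 N. Pads are 19 mm wide; open, the fingers measure 117 mm over their backs; the gripper's body (75 mm by 190 mm) begins 51 mm behind the grasp point.
Start: joints at [1.253, 0.321, -0.07, 1.45, 0.023, 1.371, -0.057], TCP at [0.212, -0.615, 0.237] pointing down, gripper open.
Joint ranges: [-2.86, 2.86], [-0.3, 2.09], [-1.38, 1.24], [0.06, 2.45], [-1.56, 4.7], [0.09, 2.05], [-2.69, 2.69]. Speed limits (rad/s): [2.57, 2.57, 3.14, 3.14, 3.14, 3.14, 3.14].

INTERFACE

Orientations are given as a rotation vector (axis times angle).
In Python, from bench import ctrl gives the robot as it stands.
- The arm moves only by the tool drive_tool, never from a script. Its argument "rows" is a list that holds one entry, the list of rows, each a list of 5 numbers: the shift along the tool's x, y, z scaled (see below), then the turn about the tool's z scaled (see below), then the closure in counts, from 0 (fully open) to 255 (shut). In form: [[[dx, dy, dz, spin, jaw], ...]]. A call has 1 to 20 rows; each row is the pose to reach, as a shift and turn from the pose commanded when the call began, along the tool's axes at that moment, turning the shorter way round; what a row does not reach only later rows make up. The controller multiplies each number of a shift by 300 mm and each number of a turn by pi rad. A row lasts 1/8 s, in which the tool goes at most 62.5 mm and 10.7 degrees, less where a joint would pass 70% of its speed; a pose out of reach is approached as far as the arm can. A call with a number of a shift or a turn outside -1 to 1 is refused whole. A call with a gripper value outside its range is refused whole. The fingers move at their own pace and stop on an object; "grip_force" is the grip in N (left out, the last holds). Time passes only in rows, so rows that repeat a pose let the fingers close. It gives the time, the measured TCP pose, the force and the opening at its end, in the units of the state.
- ctrl.get_state(): the state, without advancing time (a new reading comes with each control period).
- ctrl.get_image(name): name is "scene" or "top" or "wrist"; returns a dict with "img" (480x640x3 uint8, blue, green, red), "camera_matrix" (3x3 intrinsics, pixels), "R" (3x3) and "t" (3): a world point X has camera coordinates R X + t. Camera axes: x right, y down, z forward; pixel columns grow to the right and rows downward; lengths in m; the calibration is good to about 2 mm. The wrist camera is an equidistant fisheye: a pixel r from the principal point sees the ray r / f radians off the axis. A picture is of the moment at which its call begins. There is no depth.
- ctrl.close_job(): hands the job in, once; it reports no verdict.
The state is a dict: "time": time; "joint_positions": joint angles; "qd": joint speeds; "joint_torque": joint torques, N m; "position": TCP position; "tool_rot": TCP orientation; "ft_force": force on the tool from outside, world axes, zero at the start; "torque": the same for the moment, N m; "grip_width": opening from 0.0 (shut) to 1.0 (fully open).
Only numpy, scipy, OpenCV 4.12 (cv2) and the standard library are available. Lean on these libraries where they do the work, as an engineer would, in place of code of your own. Each camera call takes 0.05 s, during which the arm holds its last target.

## Working session

There is one attempt and no reset: what is moved stays moved. The work goes in short steps, Python scripts to look and compute and a tool call to move; the robot and the scene stay as the last step left them, time stands still between calls to the robot, and variables do not carry over. Pictures are saved under pics/ and viewed, and the job is handed in when it is done.

Besides the shell and the picture viewer there is one more tool, called after "Request:" by a JSON object that holds its "name" and its "arguments", one argument or row to a line. drive_tool: Moves the arm, as the interface text tells. Its arguments: {"type":"object","properties":{"rows":{"type":"array"},"grip_force":{"type":"number"}},"required":["rows"]}

```bash
ls; mkdir -p pics; python3 - <<'E'
from bench import ctrl
import cv2
s=ctrl.get_state()
print({k:s[k] for k in('time','position','tool_rot','grip_width')})
for n in('scene','top','wrist'):
    d=ctrl.get_image(n);cv2.imwrite(f'pics/{n}0.png',d['img']);print(n,d['camera_matrix'],d['R'],d['t'])
E
```

```text
pics
{'time': 0.0, 'position': array([ 0.21149637, -0.6140811 ,  0.23546556]), 'tool_rot': array([-2.55693596e+00,  1.82354042e+00,  2.47181244e-03]), 'grip_width': 1.0004438822302568}
scene [[532.59586271   0.         319.82744235]
 [  0.         532.59586271 240.0631547 ]
 [  0.           0.           1.        ]] [[-0.33626154  0.9417134   0.01020058]
 [ 0.76902533  0.28081912 -0.5742305 ]
 [-0.54362508 -0.18524713 -0.81863012]] [ 0.16555683 -0.4351172   1.39904919]
top [[604.1009334    0.         325.88985173]
 [  0.         604.1009334  248.37261454]
 [  0.           0.           1.        ]] [[ 0.0214159  -0.99974344 -0.00737593]
 [-0.99322701 -0.02043244 -0.11437927]
 [ 0.11419921  0.00977551 -0.99340977]] [0.00297992 0.57909135 1.41101502]
wrist [[371.64829954   0.         316.42365883]
 [  0.         371.64829954 240.56483299]
 [  0.           0.           1.        ]] [[ 0.32632277 -0.94525377 -0.00296156]
 [-0.90681067 -0.31393274  0.28131948]
 [-0.26684803 -0.08911538 -0.9596096 ]] [-0.64833911 -0.0348281   0.3916959 ]
```

View pics/scene0.png

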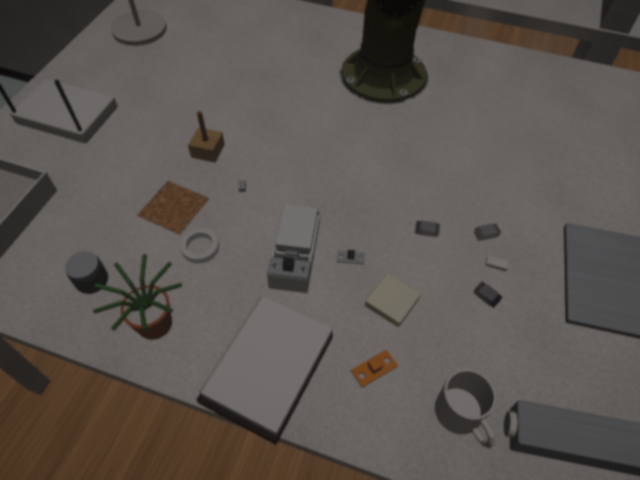

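View pics/top0.png

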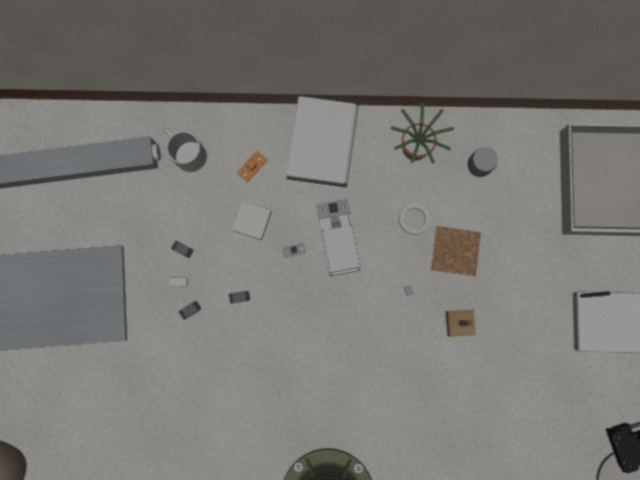

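View pics/wrist0.png

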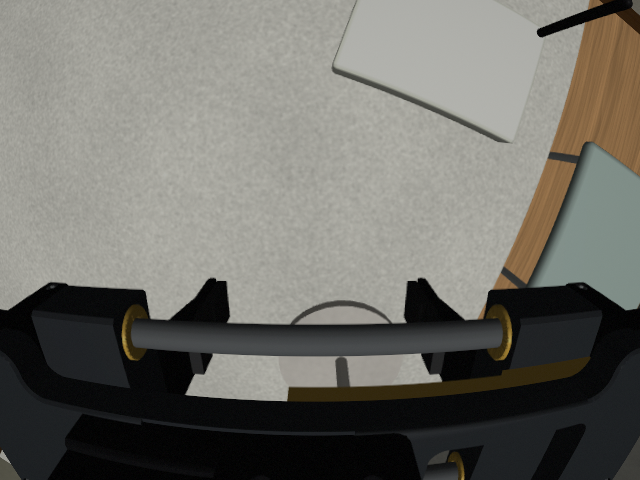

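The scene shows these plate-like things in the top view: the plate on the box at (334,208), a small silver plate at (294,251) and an orange plate at (252,166). I choose the one on the box: it is the larger of the non-orange ones. The battery blocks are at (181,249), (190,310) and (239,297). The stand is at (461,322) and the mat at (456,250). I'll check with a close crop.

```bash
cat > h.py <<'E'
from bench import ctrl
import cv2, numpy as np
from scipy.spatial.transform import Rotation as Ro
def img(n,save=None):
    d=ctrl.get_image(n); d['name']=n
    if save: cv2.imwrite('pics/'+save,d['img'])
    return d
def ray(d,uv):
    K=d['camera_matrix']; x=(uv[0]-K[0,2])/K[0,0]; y=(uv[1]-K[1,2])/K[1,1]
    if d['name']=='wrist':
        r=np.hypot(x,y); v=np.array([x/r*np.sin(r),y/r*np.sin(r),np.cos(r)]) if r>1e-9 else np.array([0,0,1.])
    else: v=np.array([x,y,1.])
    return -d['R'].T@d['t'], d['R'].T@v
def onz(d,uv,z):
    c,v=ray(d,uv); return c+v*(z-c[2])/v[2]
def proj(d,X):
    p=d['R']@np.array(X,float)+d['t']; K=d['camera_matrix']
    if d['name']=='wrist':
        r=np.hypot(p[0],p[1]); th=np.arctan2(r,p[2]); q=p[:2]/max(r,1e-9)*th
    else: q=p[:2]/p[2]
    return np.array([K[0,0]*q[0]+K[0,2],K[1,1]*q[1]+K[1,2]])
def tri(a,b):
    A=[];B=[]
    for c,v in (a,b):
        v=v/np.linalg.norm(v);P=np.eye(3)-np.outer(v,v);A.append(P);B.append(P@c)
    return np.linalg.lstsq(np.vstack(A),np.hstack(B),rcond=None)[0]
def toolyaw(R): # world angle of tool x axis
    return np.arctan2(R[1,0],R[0,0])
def plan(pos,xang=None,pos0=None):
    """shift in tool units to pos; xang = wanted world angle of tool x (mod pi)"""
    s=ctrl.get_state(); R=Ro.from_rotvec(s['tool_rot']).as_matrix()
    p=s['position'] if pos0 is None else np.array(pos0)
    d=R.T@(np.array(pos)-p)/0.3
    sp=0
    if xang is not None:
        a=toolyaw(R); e=(xang-a+np.pi/2)%np.pi-np.pi/2
        sp=-e/np.pi   # tool z down
    print('shift',np.round(d,4),'spin',round(sp,4),'tilt',round(float(np.arccos(-R[2,2])),4),'xang',round(float(np.degrees(toolyaw(R))),2),'q7',round(s['joint_positions'][6],3),'t',round(s['time'],2))
    return d,sp
def crop(d,x0,y0,x1,y1,k,name):
    cv2.imwrite('pics/'+name,cv2.resize(d['img'][y0:y1,x0:x1],None,fx=k,fy=k,interpolation=cv2.INTER_CUBIC))
E
python3 - <<'E'
from h import *
d=img('top'); crop(d,280,180,380,290,5,'c1.png'); crop(d,150,230,270,330,5,'c2.png');crop(d,390,200,490,345,4,'c3.png')
for n,p,z in [('cover',(334,208),.077),('a',(181,249),.018),('b',(190,310),.018),('c',(239,297),.018),('stand',(461,323),.04),('mat',(456,250),.003),('lidnear',(344,272),.05)]:
    print(n,onz(d,p,z).round(3))
E
```

```text
cover [ 0.669 -0.002  0.077]
a [0.572 0.366 0.018]
b [0.426 0.337 0.018]
c [0.459 0.221 0.018]
stand [ 0.409 -0.305  0.04 ]
mat [ 0.585 -0.302  0.003]
lidnear [ 0.522 -0.029  0.05 ]
```

View pics/c1.png

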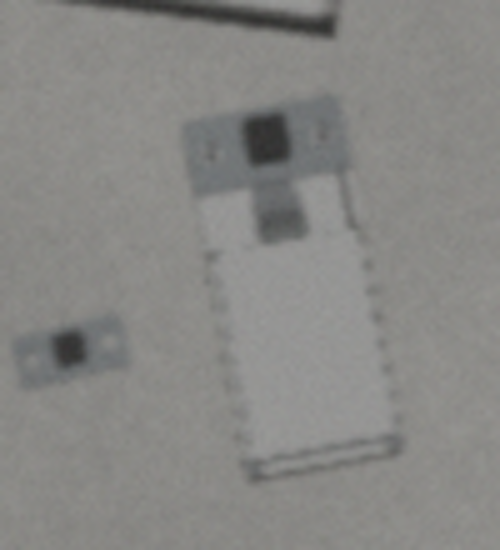

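View pics/c2.png

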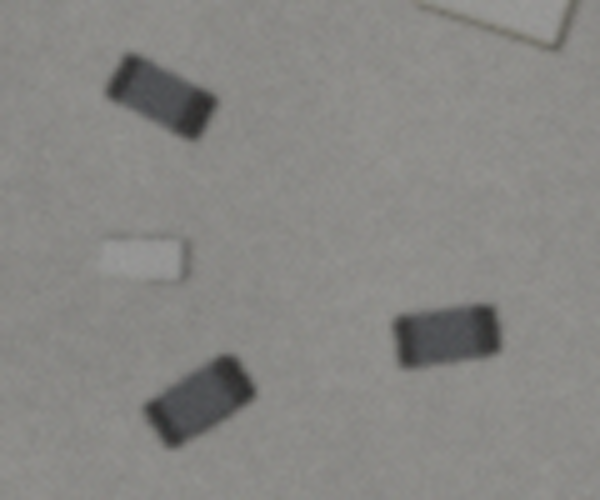

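View pics/c3.png

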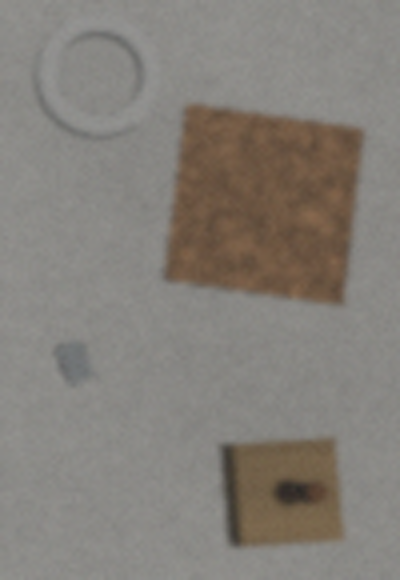

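c1 shows the chosen cover at crop (266,138), with its black grip, two holes and pins, on the box. The small decoy is at (70,349) in the crop. c2 shows the three blocks, and c3 the mat and the stand. I'll move above the box.

```bash
python3 - <<'E'
from h import *
d=img('wrist'); s=ctrl.get_state();R=Ro.from_rotvec(s['tool_rot']).as_matrix()
c=-d['R'].T@d['t']; print('cam in tool',R.T@(c-s['position']),'axes', (d['R']@R).round(3))
plan([0.60,0.0,0.26],np.radians(100.5)); plan([0.60,0.0,0.26],np.radians(10.5))
E
```

```text
cam in tool [-0.00038591 -0.07720568 -0.14803367] axes [[ 1.    -0.001  0.002]
 [ 0.001  0.96  -0.281]
 [-0.001  0.281  0.96 ]]
shift [-1.5144 -1.8911 -0.0787] spin 0.0473 tilt 0.0009 xang -70.99 q7 -0.057 t 0.25
shift [-1.5144 -1.8911 -0.0787] spin -0.4527 tilt 0.0009 xang -70.99 q7 -0.057 t 0.25
```

Request:
{"name": "drive_tool", "arguments": {
  "rows": [
    [[-0.76,-0.945,-0.04,0.024,0],[-0.76,-0.945,-0.04,0.024,0],[-0.76,-0.945,-0.04,0.024,0],[-0.76,-0.945,-0.04,0.024,0],[-0.76,-0.945,-0.04,0.024,0],[-0.76,-0.945,-0.04,0.024,0],[-0.76,-0.945,-0.04,0.024,0]]
  ]
}}

```text
time: 1.12
position: [0.4084, -0.3021, 0.2491]
tool_rot: [-2.495, 1.907, -0.002]
ft_force: [-1.0, -0.7, -0.8]
grip_width: 1.004
```

```bash
python3 - <<'E'
from h import *
plan([0.60,0.0,0.26],np.radians(100.5))
E
```

```text
shift [-0.8042 -0.8803 -0.0349] spin 0.0261 tilt 0.0015 xang -74.8 q7 -0.726 t 1.12
```

Request:
{"name": "drive_tool", "arguments": {
  "rows": [
    [[-0.8,-0.88,-0.035,0.026,0],[-0.8,-0.88,-0.035,0.026,0],[-0.8,-0.88,-0.035,0.026,0],[-0.8,-0.88,-0.035,0.026,0],[-0.8,-0.88,-0.035,0.026,0],[-0.8,-0.88,-0.035,0.026,0],[-0.8,-0.88,-0.035,0.026,0],[-0.8,-0.88,-0.035,0.026,0]]
  ]
}}

```text
time: 2.12
position: [0.5997, -0.0096, 0.2584]
tool_rot: [2.404, -2.02, -0.0]
ft_force: [-0.5, -0.1, 0.0]
grip_width: 0.998
```

```bash
python3 - <<'E'
from h import *
d=img('wrist','w1.png')
plan([0.60,0.0,0.26],np.radians(100.5))
E
```

```text
shift [-0.0332 -0.0071 -0.0047] spin -0.0037 tilt 0.0018 xang -80.16 q7 -1.537 t 2.17
```

View pics/w1.png

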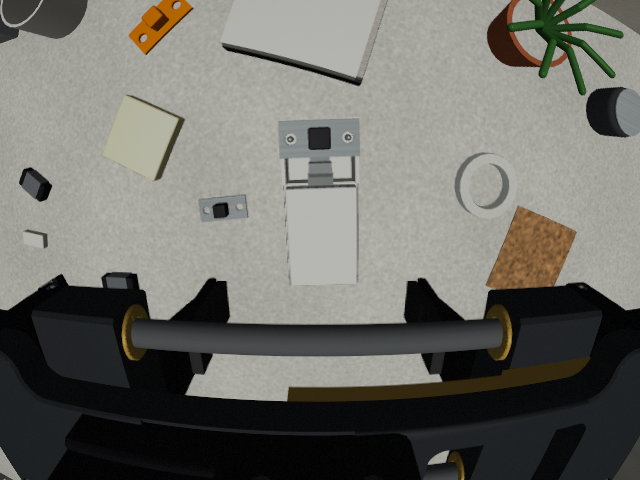

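```bash
python3 - <<'E'
from h import *
d=img('wrist'); np.save('/tmp/w1.npy',d,allow_pickle=True) if 0 else None
crop(d,260,105,380,295,4,'w1c.png')
crop(d,265,110,375,195,7,'w1d.png')
E
```

```text
(no output)
```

View pics/w1d.png

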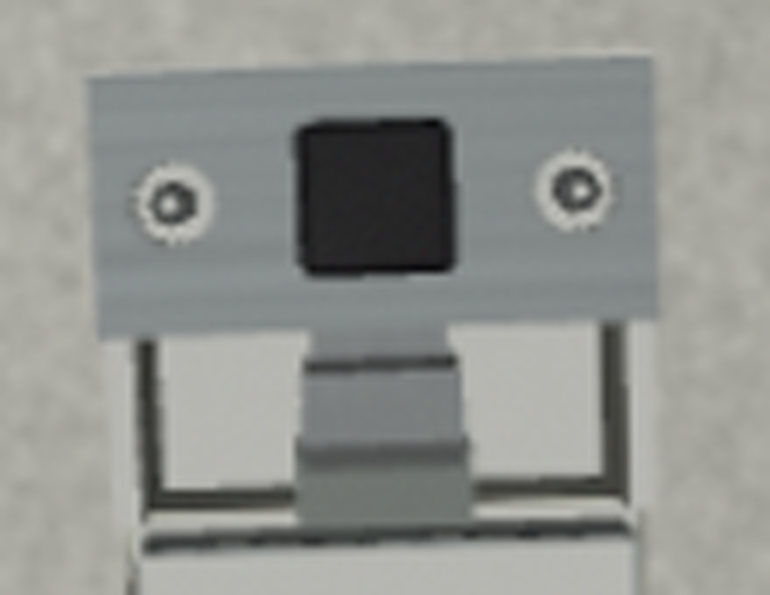

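View pics/w1c.png

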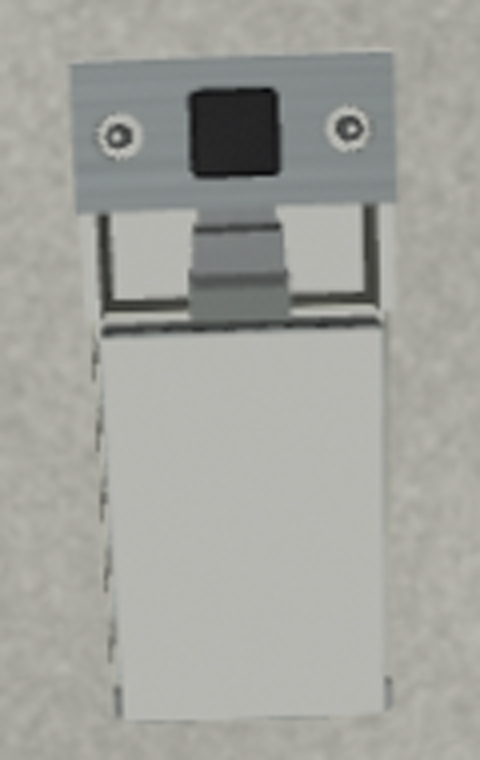

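```bash
python3 - <<'E'
from h import *
d=img('wrist')
def P(u,v,k,x0,y0,z): return onz(d,((u+.5)/k-.5+x0,(v+.5)/k-.5+y0),z)
f=lambda u,v,z:P(u,v,7,265,110,z)
p1,p2=f(170,204,.062),f(577,188,.062)
print('pins',p1,p2,'dist',np.linalg.norm(p1-p2),'mid',(p1+p2)/2,'ang',np.degrees(np.arctan2(*(p1-p2)[[1,0]])))
c=[f(*q,.055) for q in((88,78),(652,58),(658,320),(100,337))]
print('plate',np.mean(c,0),[np.linalg.norm(c[i]-c[i-1]).round(4) for i in range(4)])
g=[f(*q,.077) for q in((297,125),(449,119),(455,272),(303,275))]
print('grip',np.mean(g,0),[np.linalg.norm(g[i]-g[i-1]).round(4) for i in range(4)])
e=lambda u,v,z:P(u,v,4,260,105,z)
l=[e(*q,.056) for q in((104,335),(382,327))]; print('lid far',np.mean(l,0),np.linalg.norm(l[0]-l[1]))
n=[e(*q,.056) for q in((120,718),(387,711))]; print('lid near',np.mean(n,0),np.linalg.norm(n[0]-n[1]))
v=np.mean(l,0)-np.mean(n,0);print(np.degrees(np.arctan2(v[1],v[0])))
print(ctrl.get_state()['position'])
E
```

```text
pins [0.66736362 0.02767021 0.062     ] [ 0.67862075 -0.0245496   0.062     ] dist 0.053419389262495086 mid [0.67299219 0.0015603  0.062     ] ang 102.16519599695239
plate [0.67282912 0.00136003 0.055     ] [np.float64(0.0352), np.float64(0.0753), np.float64(0.0356), np.float64(0.0753)]
grip [0.67278424 0.00126341 0.077     ] [np.float64(0.019), np.float64(0.019), np.float64(0.0194), np.float64(0.0191)]
lid far [ 0.62663635 -0.00890959  0.056     ] 0.06629046391922579
lid near [ 0.53007419 -0.0286906   0.056     ] 0.06852998956178946
11.577023476195254
[ 0.59959572 -0.0100434   0.25897065]
```

Pins, plate and grip agree: the hole is at (0.673, 0.0014) and the box yaw is about 12°.

```bash
python3 - <<'E'
from h import *
plan([0.6729,0.0014,0.12],np.radians(102))
E
```

```text
shift [ 0.0035 -0.2475  0.4631] spin -0.0122 tilt 0.0014 xang -80.19 q7 -1.537 t 2.27
```

Request:
{"name": "drive_tool", "arguments": {
  "rows": [
    [[0.0035,-0.2475,0.463,-0.012,0],[0.0035,-0.2475,0.463,-0.012,0],[0.0035,-0.2475,0.463,-0.012,0],[0.0035,-0.2475,0.463,-0.012,0]]
  ]
}}

```text
time: 2.78
position: [0.6716, 0.0027, 0.1169]
tool_rot: [2.44, -1.973, -0.007]
ft_force: [-0.8, 0.1, 0.0]
grip_width: 1.001
```

```bash
python3 - <<'E'
from h import *
plan([0.6729,0.0014,0.077],np.radians(102))
E
```

```text
shift [ 0.0054 -0.004   0.1328] spin 0.0004 tilt 0.0058 xang -77.92 q7 -1.597 t 2.77
```

Request:
{"name": "drive_tool", "arguments": {
  "rows": [
    [[0.0,0.0,0.08,0,60],[0.0,0.0,0.08,0,60],[0.0,0.0,0.08,0,60]]
  ]
}}

```text
time: 3.15
position: [0.6739, 0.0037, 0.0983]
tool_rot: [-2.443, 1.974, -0.004]
ft_force: [0.2, 0.5, -0.2]
grip_width: 0.788
```

```bash
python3 - <<'E'
from h import *
plan([0.6729,0.0014,0.077],np.radians(102));print(ctrl.get_state()['grip_width'])
img('wrist','w2.png')
E
```

```text
shift [0.0066 0.0051 0.0711] spin 0.0007 tilt 0.0026 xang -77.88 q7 -1.606 t 3.15
0.7879065199066828
```

View pics/w2.png

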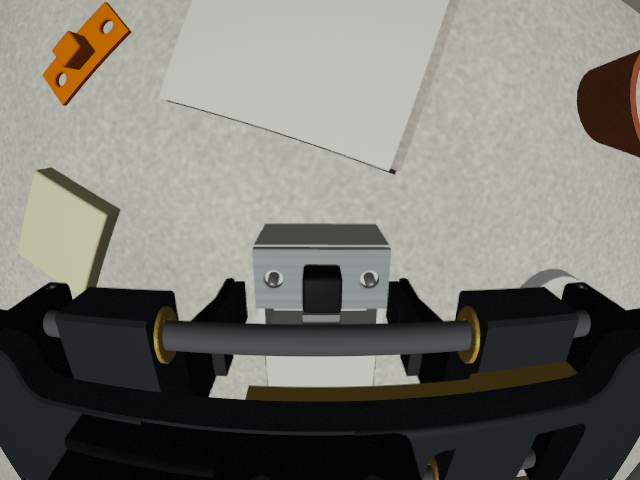

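Request:
{"name": "drive_tool", "arguments": {
  "rows": [
    [[0.006,0.004,0.07,0,60],[0.006,0.004,0.07,0,60],[0.006,0.004,0.07,0,100],[0.006,0.004,0.07,0,180],[0.006,0.004,0.07,0,255],[0.006,0.004,0.07,0,255],[0.006,0.004,0.07,0,255],[0.006,0.004,0.07,0,255]]
  ],
  "grip_force": 25
}}

```text
time: 4.2
position: [0.6724, 0.002, 0.0749]
tool_rot: [2.444, -1.973, 0.0]
ft_force: [0.1, 0.9, 1.6]
grip_width: 0.228
```

Request:
{"name": "drive_tool", "arguments": {
  "rows": [
    [[0,0,-0.12,0,255],[0,0,-0.3,0,255],[0,0,-0.3,0,255],[0,0,-0.3,0,255]]
  ]
}}

```text
time: 4.7
position: [0.672, 0.0019, 0.1644]
tool_rot: [2.443, -1.973, -0.001]
ft_force: [-0.1, 0.3, -1.1]
grip_width: 0.228
```

```bash
python3 - <<'E'
from h import *
plan([0.585,-0.300,0.15]); d=img('wrist','w3.png'); t=img('top')
m=cv2.inRange(cv2.cvtColor(t['img'],cv2.COLOR_BGR2HSV),(5,80,40),(20,255,255)); m[:, :425]=0; m[:,485:]=0; m[280:]=0;m[:222]=0
M=cv2.moments(m,True); print(M['m00'],onz(t,(M['m10']/M['m00'],M['m01']/M['m00']),.003))
E
```

```text
shift [0.9227 0.4954 0.049 ] spin 0 tilt 0.0012 xang -77.84 q7 -1.579 t 4.7
1847.0 [ 0.58337422 -0.3003345   0.003     ]
```

View pics/w3.png

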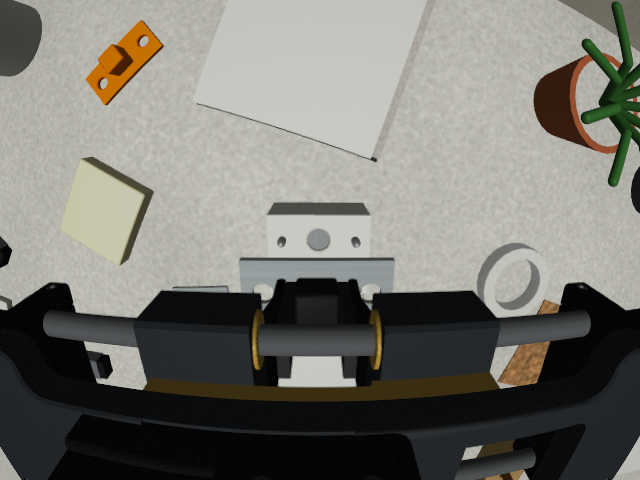

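The cover is lifted; the hole (318,240) and the pins (281,241) and (356,241) are visible. Next I carry the cover to the mat.

Request:
{"name": "drive_tool", "arguments": {
  "rows": [
    [[0.92,0.495,0.05,0,255],[0.92,0.495,0.05,0,255],[0.92,0.495,0.05,0,255],[0.92,0.495,0.05,0,255],[0.92,0.495,0.05,0,255],[0.92,0.495,0.05,0,255],[0.92,0.495,0.05,0,255],[0.92,0.495,0.05,0,255]]
  ]
}}

```text
time: 5.8
position: [0.5861, -0.2964, 0.1496]
tool_rot: [-2.447, 1.969, 0.002]
ft_force: [-0.2, 1.0, -0.7]
grip_width: 0.226
```

```bash
python3 - <<'E'
from h import *
plan([0.583,-0.300,0.0285]); d=img('wrist')
E
```

```text
shift [0.0102 0.0127 0.4036] spin 0 tilt 0.0015 xang -77.65 q7 -1.073 t 5.8
```

Request:
{"name": "drive_tool", "arguments": {
  "rows": [
    [[0.01,0.0125,0.2,0,255],[0.01,0.0125,0.37,0,255],[0.01,0.0125,0.395,0,255],[0.01,0.0125,0.405,0,255],[0.01,0.0125,0.405,0,255],[0.01,0.0125,0.405,0,255]]
  ]
}}

```text
time: 6.6
position: [0.5837, -0.303, 0.0307]
tool_rot: [-2.444, 1.973, -0.005]
ft_force: [-0.0, 0.1, -1.2]
grip_width: 0.23
```

Request:
{"name": "drive_tool", "arguments": {
  "rows": [
    [[0,0,0.0,0,255],[0,0,0.006,0,255],[0,0,0.01,0,255],[0,0,0.01,0,255]]
  ]
}}

```text
time: 7.1
position: [0.583, -0.3029, 0.0278]
tool_rot: [2.444, -1.974, 0.002]
ft_force: [-2.8, 0.9, 9.8]
grip_width: 0.227
```

Request:
{"name": "drive_tool", "arguments": {
  "rows": [
    [[0,0,0.003,0,100],[0,0,0.003,0,60],[0,0,0.003,0,60],[0,0,-0.3,0,60],[0,0,-0.4,0,60],[0,0,-0.4,0,60]]
  ]
}}

```text
time: 7.85
position: [0.5861, -0.3037, 0.1519]
tool_rot: [-2.443, 1.972, -0.017]
ft_force: [0.1, 0.6, -0.7]
grip_width: 0.749
```

```bash
python3 - <<'E'
from h import *
s=ctrl.get_state(); print(s['position'],s['grip_width'],s['ft_force']); d=img('wrist','w4.png'); 
E
```

```text
[ 0.58607573 -0.30367833  0.15190445] 0.7487001030128705 [ 0.05952559  0.605912   -0.69236677]
```

View pics/w4.png

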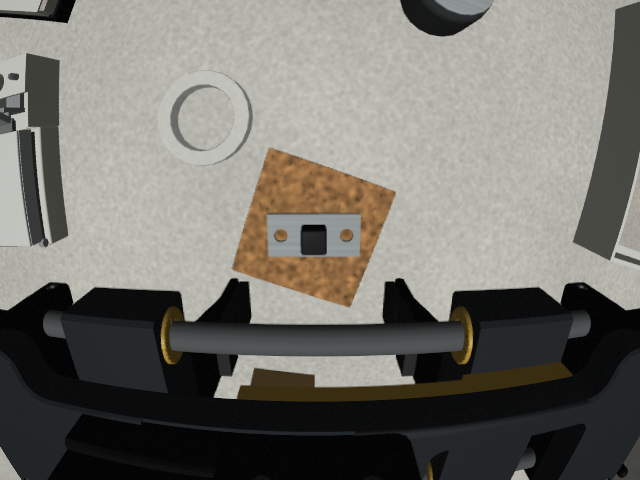

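The cover lies flat on the mat at (314,236). Now I look at the stand and the dowel.

```bash
python3 - <<'E'
from h import *
plan([0.47,-0.32,0.27])
E
```

```text
shift [-0.0237  0.382  -0.4066] spin 0 tilt 0.0054 xang -77.83 q7 -1.067 t 7.9
```

Request:
{"name": "drive_tool", "arguments": {
  "rows": [
    [[-0.024,0.382,-0.406,0,0],[-0.024,0.382,-0.406,0,0],[-0.024,0.382,-0.406,0,0],[-0.024,0.382,-0.406,0,0],[-0.024,0.382,-0.406,0,0]]
  ]
}}

```text
time: 8.52
position: [0.4687, -0.319, 0.2655]
tool_rot: [-2.444, 1.973, 0.004]
ft_force: [-0.2, 0.2, -0.4]
grip_width: 0.998
```

```bash
python3 - <<'E'
from h import *
s=ctrl.get_state(); print(s['position']); d=img('wrist','w5.png'); t=img('top'); crop(t,435,300,485,345,12,'t5.png')
E
```

```text
[ 0.46868606 -0.31901951  0.26548619]
```

View pics/w5.png

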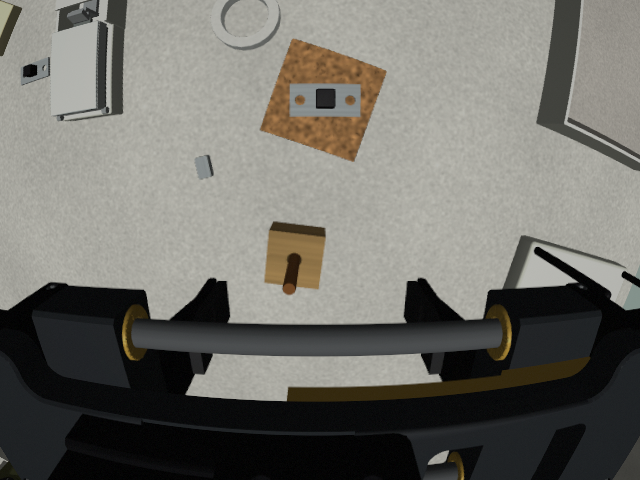

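View pics/t5.png

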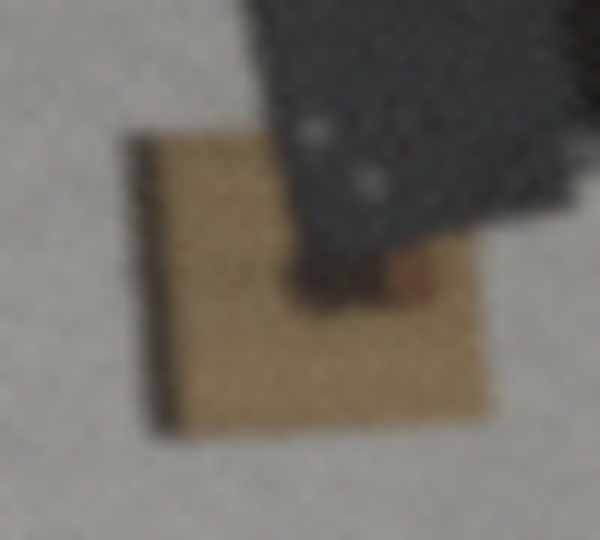

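```bash
python3 - <<'E'
from h import *
d=img('wrist'); crop(d,250,210,345,300,8,'w5c.png')
E
```

```text
(no output)
```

View pics/w5c.png

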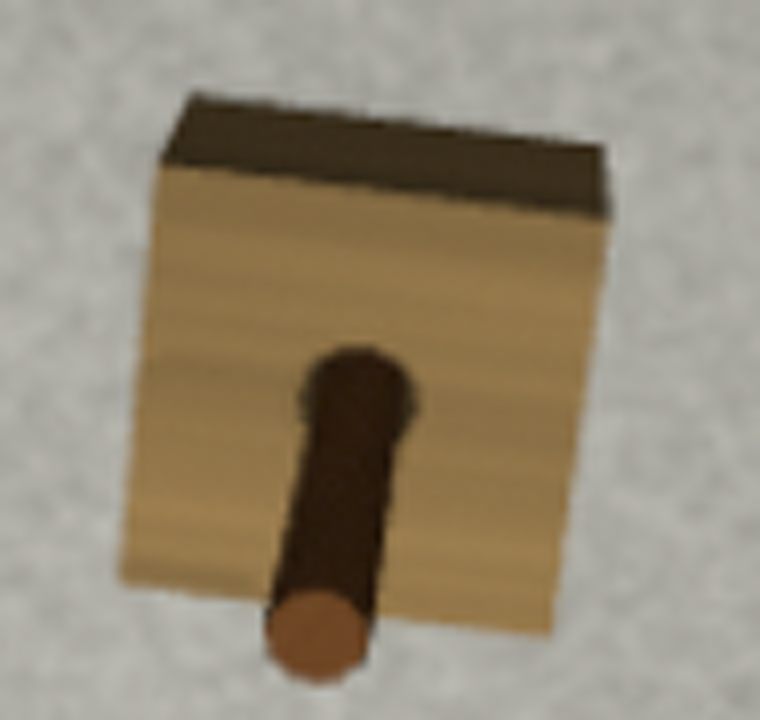

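```bash
python3 - <<'E'
from h import *
d=img('wrist')
f=lambda u,v,z:onz(d,((u+.5)/8-.5+250,(v+.5)/8-.5+210),z)
c=[f(*q,.04) for q in((160,164),(608,217),(551,635),(120,581))]
print('stand',np.mean(c,0),[np.linalg.norm(c[i]-c[i-1]).round(4) for i in range(4)])
print('hole',f(358,402,.04)); T=f(318,637,.116); print('top',T)
plan([T[0],T[1],.16])
E
```

```text
stand [ 0.4105081  -0.30580315  0.04      ] [np.float64(0.0595), np.float64(0.059), np.float64(0.0599), np.float64(0.0595)]
hole [ 0.41087949 -0.30566277  0.04      ]
top [ 0.41039851 -0.30596509  0.116     ]
shift [-0.0821  0.182   0.3525] spin 0 tilt 0.0031 xang -77.74 q7 -0.868 t 8.72
```

Request:
{"name": "drive_tool", "arguments": {
  "rows": [
    [[-0.082,0.182,0.352,0,0],[-0.082,0.182,0.352,0,0],[-0.082,0.182,0.352,0,0],[-0.082,0.182,0.352,0,0],[-0.082,0.182,0.352,0,0]]
  ]
}}

```text
time: 9.35
position: [0.4128, -0.3079, 0.1639]
tool_rot: [-2.445, 1.972, -0.006]
ft_force: [0.2, 0.3, 0.5]
grip_width: 0.998
```

```bash
python3 - <<'E'
from h import *
plan([.4105,-.3059,.087],np.radians(102))
E
```

```text
shift [-0.0088  0.007   0.2563] spin 0.0013 tilt 0.0042 xang -77.77 q7 -0.811 t 9.35
```

Request:
{"name": "drive_tool", "arguments": {
  "rows": [
    [[-0.008,0.007,0.15,0,60],[-0.008,0.007,0.255,0,60],[-0.008,0.007,0.255,0,60],[-0.008,0.007,0.255,0,60]]
  ]
}}

```text
time: 9.85
position: [0.4096, -0.3061, 0.0873]
tool_rot: [-2.444, 1.973, -0.005]
ft_force: [0.3, -0.5, 1.1]
grip_width: 0.771
```

```bash
python3 - <<'E'
from h import *
plan([.4105,-.3059,.087],np.radians(102))
E
```

```text
shift [ 0.     -0.003   0.0011] spin 0.001 tilt 0.0033 xang -77.81 q7 -0.849 t 9.85
```

Request:
{"name": "drive_tool", "arguments": {
  "rows": [
    [[0,-0.002,0,0,150],[0,-0.002,0,0,255],[0,-0.002,0,0,255],[0,-0.002,0,0,255],[0,-0.002,0,0,255],[0,-0.002,0,0,255],[0,-0.002,0,0,255]]
  ],
  "grip_force": 35
}}

```text
time: 10.72
position: [0.4084, -0.305, 0.0853]
tool_rot: [2.444, -1.973, -0.0]
ft_force: [-0.4, 0.2, 0.8]
grip_width: 0.13
```

Request:
{"name": "drive_tool", "arguments": {
  "rows": [
    [[0,0,-0.15,0,255],[0,0,-0.33,0,255],[0,0,-0.33,0,255],[0,0,-0.33,0,255],[0,0,-0.33,0,255]]
  ]
}}

```text
time: 11.35
position: [0.4075, -0.3045, 0.1827]
tool_rot: [-2.444, 1.973, 0.005]
ft_force: [0.1, -0.4, -0.6]
grip_width: 0.131
```

```bash
python3 - <<'E'
from h import *
d=img('wrist','w6.png');plan([.660,-.010,.175],np.radians(102))
E
```

```text
shift [-0.782  -1.0296  0.0259] spin 0.001 tilt 0.0029 xang -77.82 q7 -0.801 t 11.4
```

View pics/w6.png

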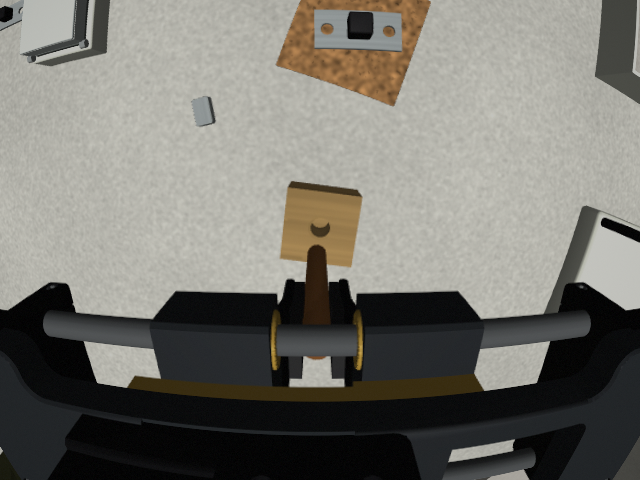

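The dowel is held upright, its foot near (316,252).

Request:
{"name": "drive_tool", "arguments": {
  "rows": [
    [[-0.78,-0.99,0.025,0,255],[-0.78,-0.99,0.025,0,255],[-0.78,-0.99,0.025,0,255],[-0.78,-0.99,0.025,0,255],[-0.78,-0.99,0.025,0,255],[-0.78,-0.99,0.025,0,255],[-0.78,-0.99,0.025,0,255],[-0.78,-0.99,0.025,0,255],[-0.78,-0.99,0.025,0,255]]
  ]
}}

```text
time: 12.52
position: [0.6487, -0.0161, 0.1763]
tool_rot: [2.44, -1.976, -0.0]
ft_force: [-0.5, 0.3, -0.5]
grip_width: 0.126
```

```bash
python3 - <<'E'
from h import *
d=img('wrist','w7.png');plan([.6729,.0014,.15],np.radians(102));crop(d,260,170,380,320,5,'w7c.png');print(ctrl.get_state()['position'])
E
```

```text
shift [-0.0405 -0.0908  0.0885] spin 0.0 tilt 0.0016 xang -78.0 q7 -1.572 t 12.57
[ 0.64878868 -0.01612055  0.17659894]
```

View pics/w7c.png

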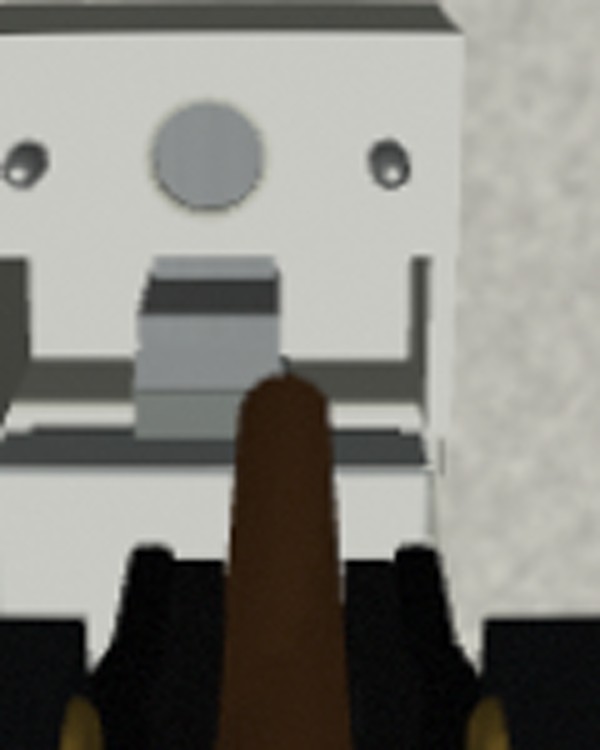

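```bash
python3 - <<'E'
from h import *
d=img('wrist'); s=ctrl.get_state()
f=lambda u,v,z:onz(d,((u+.5)/5-.5+260,(v+.5)/5-.5+170),z)
H=f(208,157,.05);print('hole',H); print('pins',(f(20,170,.062)+f(396,172,.062))/2)
F=f(285,414,s['position'][2]-.080);print('foot',F,'tcp',s['position'],f(240,414,.0966)-f(328,414,.0966))
def px(X):
    p=proj(d,X); return (p-[260,170]+.5)*5-.5
z=s['position'][2]-.08
for a in range(0,360,45): print(px(np.array([*s['position'][:2],z])+.006*np.array([np.cos(np.radians(a)),np.sin(np.radians(a)),0])).round())
plan(np.array([.6729,.0014,.15])+[*(s['position']-F)[:2],0])
plan(np.array([*H[:2],.15])+[*(s['position']-F)[:2],0])
E
```

```text
hole [0.67310216 0.00122318 0.05      ]
pins [0.67339925 0.00090331 0.062     ]
foot [ 0.65093564 -0.01530184  0.09683034] tcp [ 0.64889435 -0.01593018  0.17683034] [-0.00237155  0.01112335  0.        ]
[296. 386.]
[261. 393.]
[241. 420.]
[248. 453.]
[277. 472.]
[311. 466.]
[332. 439.]
[326. 406.]
shift [-0.0393 -0.0832  0.0893] spin 0 tilt 0.0013 xang -77.99 q7 -1.572 t 12.62
shift [-0.0386 -0.0838  0.0893] spin 0 tilt 0.0013 xang -77.99 q7 -1.572 t 12.62
```

Request:
{"name": "drive_tool", "arguments": {
  "rows": [
    [[-0.039,-0.0835,0.06,0,255],[-0.039,-0.0835,0.06,0,255],[-0.039,-0.0835,0.06,0,255],[-0.039,-0.0835,0.06,0,255]]
  ]
}}

```text
time: 13.12
position: [0.6713, 0.0018, 0.1596]
tool_rot: [2.443, -1.975, 0.002]
ft_force: [-0.0, 0.0, 0.2]
grip_width: 0.128
```

```bash
python3 - <<'E'
from h import *
d=img('wrist','w8.png');crop(d,260,200,380,320,6,'w8c.png');print(ctrl.get_state()['position'])
E
```

```text
[0.67140007 0.00202015 0.15961853]
```

View pics/w8c.png

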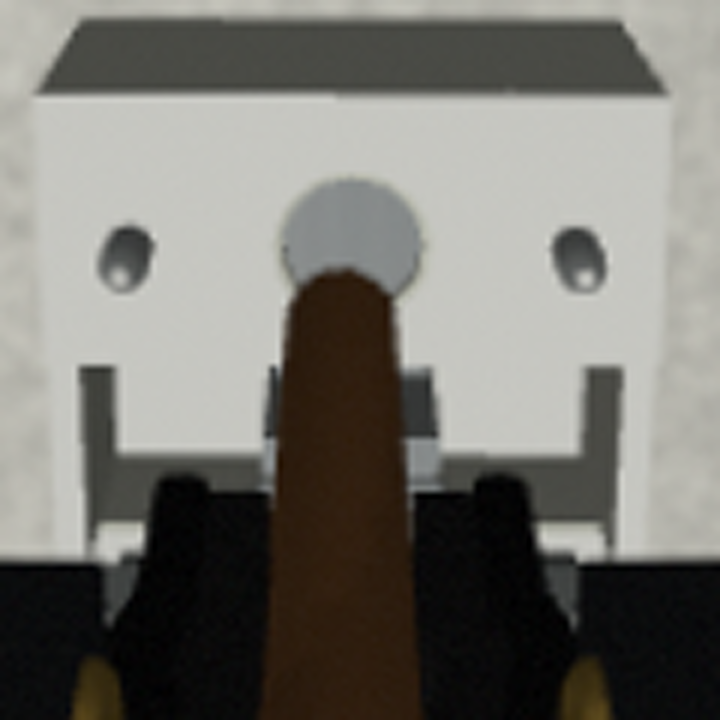

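```bash
python3 - <<'E'
from h import *
d=img('wrist'); s=ctrl.get_state();R=Ro.from_rotvec(s['tool_rot']).as_matrix()
f=lambda u,v,z:onz(d,((u+.5)/6-.5+260,(v+.5)/6-.5+200),z)
H=f(352,242,.05);z=s['position'][2]-.080
l,r=f(288,318,z),f(396,318,z);print('w',np.linalg.norm(l-r))
F0=(l+r)/2
# top edge of foot at 268
t=f(342,268,z); b=np.array([np.cos(.209),np.sin(.209),0]); F=t-.006*b
print('H',H,'F',F0,F,'tcp',s['position'],'shift',(R.T@(H-F)/.3).round(4))
E
```

```text
w 0.011636915440120117
H [0.67364837 0.00165339 0.05      ] F [0.67344969 0.00284465 0.07954015] [0.67308498 0.00278442 0.07954015] tcp [0.6714102  0.0022289  0.15954015] shift [ 0.004  -0.001   0.0985]
```

Request:
{"name": "drive_tool", "arguments": {
  "rows": [
    [[0.004,-0.001,0,0,255],[0.004,-0.001,0.06,0,255],[0.004,-0.001,0.11,0,255],[0.004,-0.001,0.14,0,255],[0.004,-0.001,0.14,0,255]]
  ],
  "grip_force": 50
}}

```text
time: 13.85
position: [0.6711, 0.0019, 0.1153]
tool_rot: [2.444, -1.972, -0.003]
ft_force: [0.0, 0.1, -0.6]
grip_width: 0.122
```

Request:
{"name": "drive_tool", "arguments": {
  "rows": [
    [[0,0,0.025,0,255],[0,0,0.045,0,255],[0,0,0.06,0,255],[0,0,0.066,0,255],[0,0,0.066,0,255]]
  ]
}}

```text
time: 14.48
position: [0.6723, 0.0018, 0.0975]
tool_rot: [-2.444, 1.973, -0.001]
ft_force: [0.4, -0.8, 4.0]
grip_width: 0.122
```

```bash
python3 - <<'E'
from h import *
d=img('wrist','w9.png');d=img('scene'); crop(d,250,180,350,300,5,'s9.png')
E
```

View pics/s9.png

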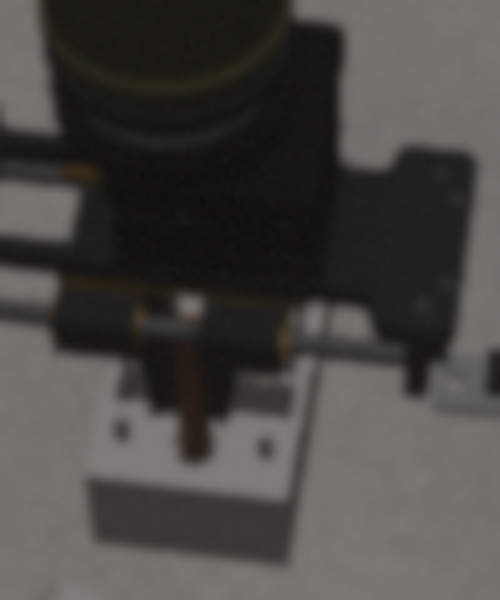

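Request:
{"name": "drive_tool", "arguments": {
  "rows": [
    [[0,0,0.005,0,255],[0,0,0.008,0,255],[0,0,0.008,0,255],[0,0,0.008,0,255],[0,0,0.008,0,255]]
  ]
}}

```text
time: 15.2
position: [0.6719, 0.0018, 0.0947]
tool_rot: [2.444, -1.973, 0.0]
ft_force: [-0.6, -1.5, 5.2]
grip_width: 0.127
```

```bash
python3 - <<'E'
from h import *
d=img('wrist','w9.png');d=img('top'); crop(d,280,180,400,300,5,'t9.png')
E
```

```text
(no output)
```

View pics/w9.png

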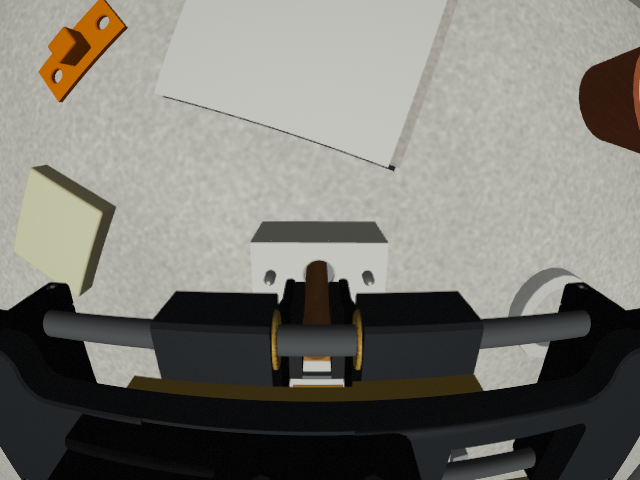

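View pics/t9.png

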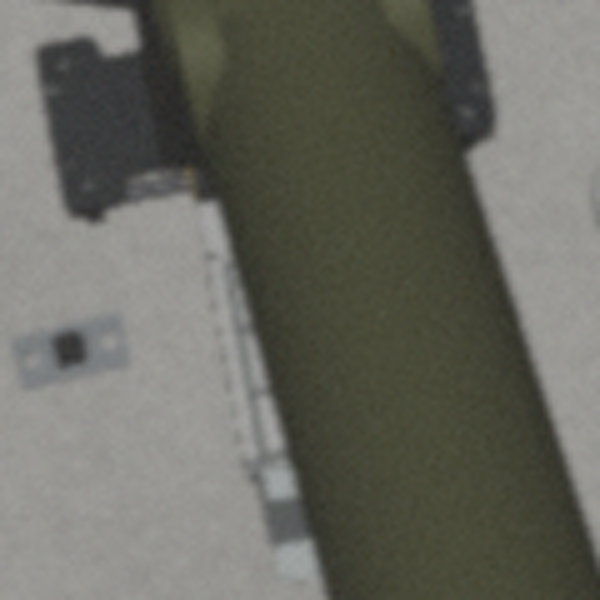

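The lid shows open behind the arm, at (285,520) in t9. I lift the dowel out.

Request:
{"name": "drive_tool", "arguments": {
  "rows": [
    [[0,0,-0.15,0,255],[0,0,-0.35,0,255],[0,0,-0.36,0,255],[0,0,-0.36,0,255],[0.3,0.0,-0.36,0,255],[0.3,0.0,-0.36,0,255]]
  ]
}}

```text
time: 16.05
position: [0.6898, -0.0911, 0.1991]
tool_rot: [2.437, -1.975, -0.004]
ft_force: [-0.3, 0.0, -0.3]
grip_width: 0.127
```

```bash
python3 - <<'E'
from h import *
print(ctrl.get_state()['position']); d=img('wrist','w10.png'); plan([0.412,-0.305,.2],np.radians(102))
E
```

```text
[ 0.68980285 -0.09114243  0.19910887]
shift [0.4967 1.0494 0.0031] spin -0.0018 tilt 0.0064 xang -78.32 q7 -1.465 t 16.1
```

View pics/w10.png

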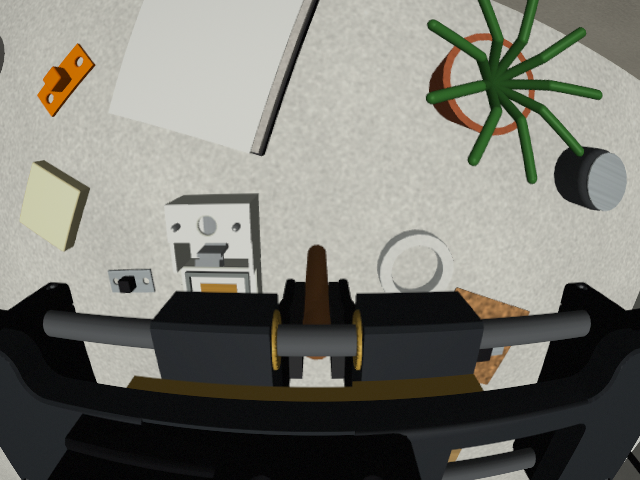

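Request:
{"name": "drive_tool", "arguments": {
  "rows": [
    [[0.497,0.5,0,-0.002,255],[0.497,0.5,0,-0.002,255],[0.497,0.5,0,-0.002,255],[0.497,0.9,0,-0.002,255],[0.497,0.95,0,-0.002,255],[0.497,0.95,0,-0.002,255],[0.497,0.95,0,-0.002,255],[0.497,0.95,0,-0.002,255]]
  ]
}}

```text
time: 17.1
position: [0.4441, -0.2908, 0.2016]
tool_rot: [-2.451, 1.964, 0.002]
ft_force: [0.8, -0.1, 0.1]
grip_width: 0.125
```

```bash
python3 - <<'E'
from h import *
s=ctrl.get_state();print(s['position']); d=img('wrist','w11.png'); plan([0.412,-0.305,.16],np.radians(102)); crop(d,250,160,390,300,5,'w11c.png')
E
```

```text
[ 0.44412076 -0.2908158   0.20155385]
shift [0.0233 0.1167 0.1392] spin 0.0036 tilt 0.0016 xang -77.35 q7 -0.881 t 17.15
```

View pics/w11c.png

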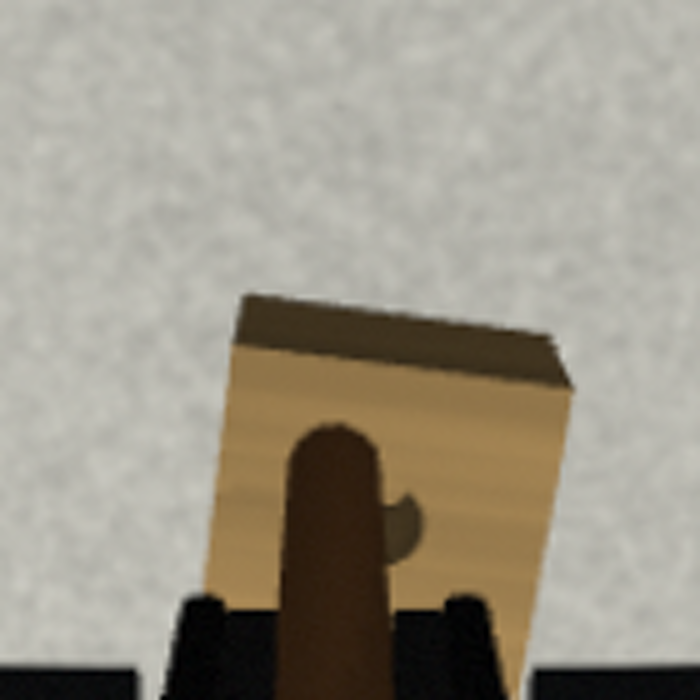

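Request:
{"name": "drive_tool", "arguments": {
  "rows": [
    [[0.021,0.128,0.08,0.0035,255],[0.021,0.128,0.14,0.0035,255],[0.021,0.128,0.14,0.0035,255],[0.021,0.128,0.14,0.0035,255],[0.021,0.128,0.14,0.0035,255]]
  ]
}}

```text
time: 17.77
position: [0.409, -0.3061, 0.1615]
tool_rot: [-2.441, 1.977, -0.003]
ft_force: [0.6, 0.7, -0.4]
grip_width: 0.126
```

```bash
python3 - <<'E'
from h import *
s=ctrl.get_state();print(s['position']); d=img('wrist','w12.png'); plan([0.4087,-0.305,.0865],np.radians(102)); crop(d,250,190,390,300,5,'w12c.png')
E
```

```text
[ 0.40903069 -0.30613244  0.1614713 ]
shift [-0.0043 -0.0005  0.2497] spin -0.0002 tilt 0.0014 xang -78.03 q7 -0.824 t 17.82
```

View pics/w12c.png

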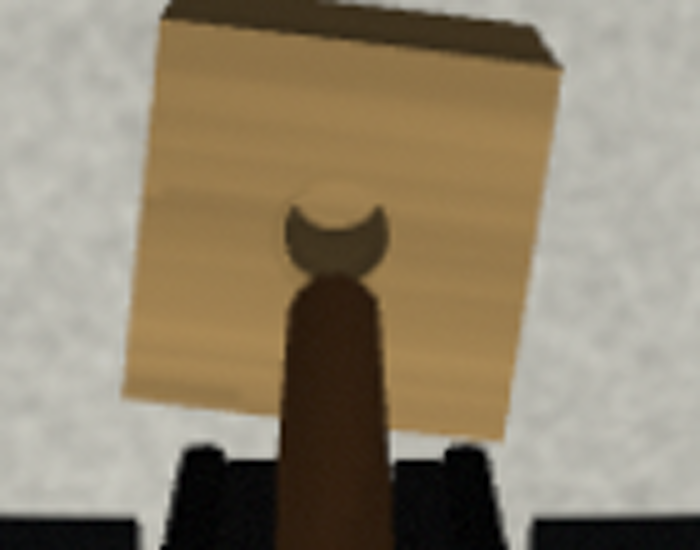

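```bash
python3 - <<'E'
from h import *
d=img('wrist'); s=ctrl.get_state();R=Ro.from_rotvec(s['tool_rot']).as_matrix()
f=lambda u,v,z:onz(d,((u+.5)/5-.5+250,(v+.5)/5-.5+190),z)
H=f(337,231,.04);z=s['position'][2]-.080
l,r=f(288,320,z),f(378,320,z);print('w',np.linalg.norm(l-r))
b=np.array([np.cos(.209),np.sin(.209),0])
t=f(334,271,z);F=t-.006*b
print('H',H,'F',F,'tcp',s['position'],'shift',(R.T@(H-F)/.3).round(4))
E
```

```text
w 0.011649467685322466
H [ 0.41066467 -0.30576886  0.04      ] F [ 0.41073234 -0.30530778  0.08130302] tcp [ 0.40847465 -0.30636089  0.16130302] shift [0.0013 0.0007 0.1377]
```

Request:
{"name": "drive_tool", "arguments": {
  "rows": [
    [[0.001,0.0,0.1,0,255],[0.001,0.0,0.18,0,255],[0.001,0.0,0.23,0,255],[0.001,0.0,0.245,0,255],[0.001,0.0,0.245,0,255]]
  ]
}}

```text
time: 18.5
position: [0.408, -0.3069, 0.0876]
tool_rot: [2.44, -1.979, 0.001]
ft_force: [0.0, -0.5, 0.8]
grip_width: 0.126
```

Request:
{"name": "drive_tool", "arguments": {
  "rows": [
    [[0,0,0.003,0,200],[0,0,0.003,0,100],[0,0,0.003,0,60],[0,0,0.003,0,0],[0,0,-0.1,0,0],[0,0,-0.3,0,0],[0,0,-0.45,0,0],[0,-0.1,-0.6,0,0],[0,-0.25,-0.6,0,0],[0,-0.25,-0.6,0,0]]
  ]
}}

```text
time: 19.75
position: [0.484, -0.289, 0.2674]
tool_rot: [-2.443, 1.971, -0.001]
ft_force: [-0.4, 0.2, -0.3]
grip_width: 0.995
```

```bash
python3 - <<'E'
from h import *
s=ctrl.get_state();print(s['position']); d=img('wrist','w13.png'); t=img('top','t13.png')
for nm,x0,y0,x1,y1 in [('all',140,225,275,335)]:
    g=cv2.cvtColor(t['img'],cv2.COLOR_BGR2GRAY)
    m=(g<85).astype(np.uint8); mm=np.zeros_like(m); mm[y0:y1,x0:x1]=m[y0:y1,x0:x1]
    n,l,st,c=cv2.connectedComponentsWithStats(mm)
    for i in range(1,n):
        if st[i,4]>60:
            r=cv2.minAreaRect(np.argwhere(l==i)[:,::-1].astype(np.float32)); print(st[i,4],r,onz(t,r[0],.012))
E
```

```text
[ 0.48400191 -0.28902819  0.26739311]
```

View pics/w13.png

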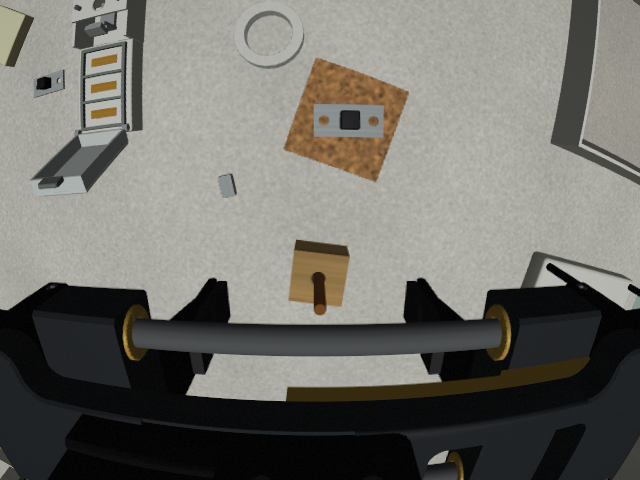

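View pics/t13.png

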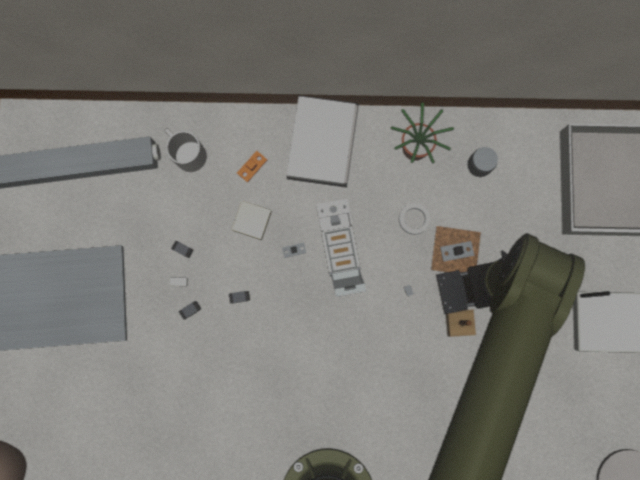

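The dowel is back in its stand (319,310), the lid is open, and the three slots are visible. I move on to view the blocks.

```bash
python3 - <<'E'
from h import *
plan([0.49,0.0,.28],np.radians(102));plan([0.47,0.27,.28],np.radians(102))
E
```

```text
shift [-0.9426 -0.2309 -0.0443] spin -0.0003 tilt 0.0015 xang -78.05 q7 -0.943 t 19.85
shift [-1.8369 -0.352  -0.0436] spin -0.0003 tilt 0.0015 xang -78.05 q7 -0.943 t 19.85
```

Request:
{"name": "drive_tool", "arguments": {
  "rows": [
    [[-0.94,-0.23,-0.044,0,0],[-0.94,-0.23,-0.044,0,0],[-0.94,-0.23,-0.044,0,0],[-0.94,-0.23,-0.044,0,0],[-0.94,-0.23,-0.044,0,0],[-0.94,-0.23,-0.044,0,0]]
  ]
}}

```text
time: 20.6
position: [0.4896, 0.002, 0.2805]
tool_rot: [2.444, -1.972, 0.001]
ft_force: [-0.2, -0.8, -0.8]
grip_width: 0.997
```

Request:
{"name": "drive_tool", "arguments": {
  "rows": [
    [[-0.9,-0.12,0,0,0],[-0.9,-0.12,0,0,0],[-0.9,-0.12,0,0,0],[-0.9,-0.12,0,0,0],[-0.9,-0.12,0,0,0],[-0.9,-0.12,0,0,0]]
  ]
}}

```text
time: 21.35
position: [0.4697, 0.2705, 0.2796]
tool_rot: [2.44, -1.976, -0.001]
ft_force: [-0.3, -0.4, -0.0]
grip_width: 1.001
```

```bash
python3 - <<'E'
from h import *
s=ctrl.get_state();print(s['position'],s['joint_positions'].round(2)); d=img('wrist','w14.png'); 
E
```

```text
[0.46968617 0.2704533  0.27955118] [ 0.44  0.21 -1.13  1.62  0.19  1.43 -2.08]
```

View pics/w14.png

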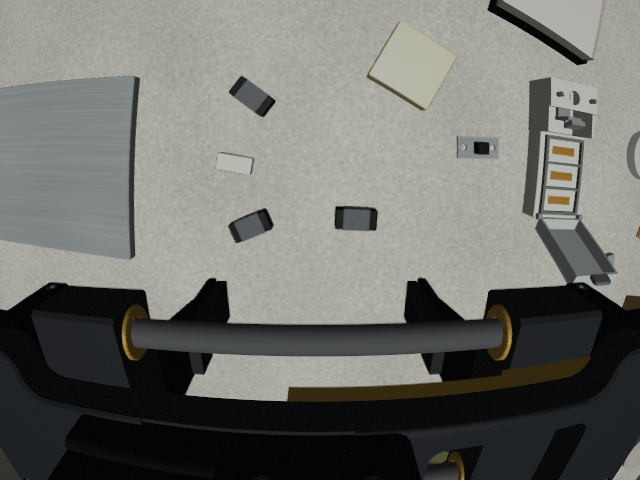

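The blocks are at (252,96), (250,225) and (356,218). I take crops to get their corners.

```bash
python3 - <<'E'
from h import *
d=img('wrist'); I=d['img']
cs=[cv2.resize(I[y:y+60,x:x+60],None,fx=6,fy=6,interpolation=cv2.INTER_CUBIC) for x,y in((222,66),(220,195),(326,188))]
cv2.imwrite('pics/w14c.png',cv2.resize(np.hstack([c[:,:] for c in cs]),(780,260))) 
cv2.imwrite('pics/w14a.png',np.hstack(cs[:2]));cv2.imwrite('pics/w14b.png',cs[2])
E
```

```text
(no output)
```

View pics/w14a.png

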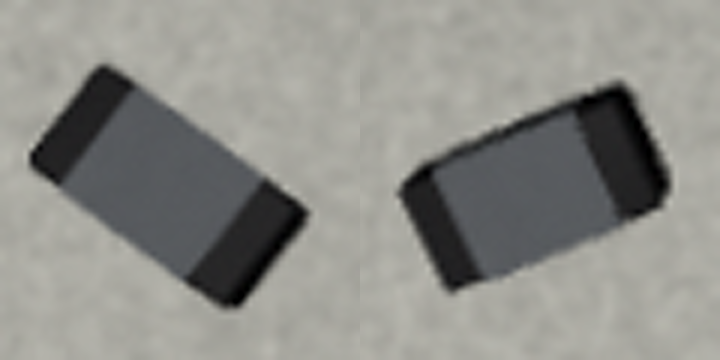

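View pics/w14b.png

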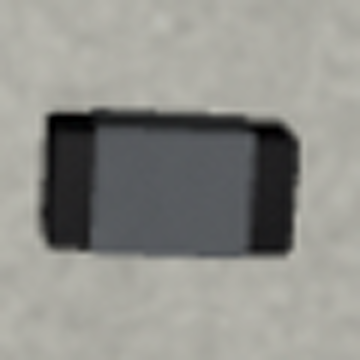

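```bash
python3 - <<'E'
from h import *
d=img('wrist')
Q={'a':((222,66),[(134,88),(264,180),(188,278),(62,186)]),'b':((220,195),[(75,178),(215,112),(258,218),(122,278)]),'c':((326,188),[(96,124),(252,130),(248,252),(92,250)])}
for k,((x0,y0),q) in Q.items():
    c=np.array([onz(d,((u+.5)/6-.5+x0,(v+.5)/6-.5+y0),.018) for u,v in q])
    L=(c[1]+c[2]-c[0]-c[3])/2; print(k,c.mean(0).round(4),'sides',[np.linalg.norm(c[i]-c[i-1]).round(4) for i in range(4)],'ang',np.degrees(np.arctan2(L[1],L[0])).round(1)%180)
E
```

```text
a [0.5744 0.3656 0.018 ] sides [np.float64(0.0224), np.float64(0.0303), np.float64(0.0227), np.float64(0.0298)] ang 64.0
b [0.4277 0.3404 0.018 ] sides [np.float64(0.0217), np.float64(0.0308), np.float64(0.0221), np.float64(0.0299)] ang 125.8
c [0.462  0.2224 0.018 ] sides [np.float64(0.0244), np.float64(0.0296), np.float64(0.0238), np.float64(0.03)] ang 100.5
```

```bash
python3 - <<'E'
from h import *
plan([0.462,0.2224,.09],np.radians(100.5))
E
```

```text
shift [0.1404 0.0596 0.6328] spin 0.0065 tilt 0.0022 xang -78.33 q7 -2.077 t 21.5
```

Request:
{"name": "drive_tool", "arguments": {
  "rows": [
    [[0.14,0.06,0.2,0.006,0],[0.14,0.06,0.4,0.006,0],[0.14,0.06,0.63,0.006,0],[0.14,0.06,0.63,0.006,0],[0.14,0.06,0.63,0.006,0],[0.14,0.06,0.63,0.006,0]]
  ]
}}

```text
time: 22.25
position: [0.463, 0.2265, 0.0938]
tool_rot: [-2.418, 2.001, -0.004]
ft_force: [0.3, -0.3, 1.1]
grip_width: 1.003
```

```bash
python3 - <<'E'
from h import *
img('wrist','w15.png')
plan([0.462,0.2224,.022],np.radians(100.5));print(ctrl.get_state()['joint_positions'].round(2))
E
```

```text
shift [0.013  0.0067 0.2392] spin 0.0017 tilt 0.0043 xang -79.2 q7 -2.14 t 22.3
[ 0.43  0.32 -1.06  1.92  0.32  1.08 -2.14]
```

View pics/w15.png

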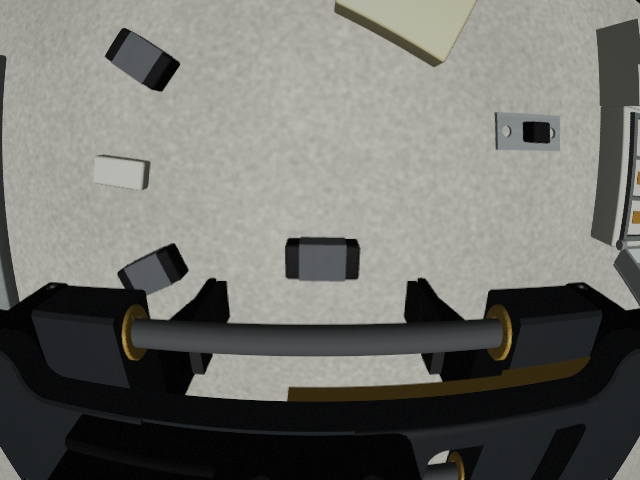

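```bash
python3 - <<'E'
from h import *
d=img('wrist'); c=np.mean([onz(d,q,.018) for q in((299,238),(345,238),(345,280),(300,279))],0);print(c)
plan([*c[:2],.022],np.radians(100.5))
E
```

```text
[0.46297234 0.22334958 0.018     ]
shift [0.0104 0.0021 0.2384] spin 0.0017 tilt 0.004 xang -79.19 q7 -2.14 t 22.35
```

Request:
{"name": "drive_tool", "arguments": {
  "rows": [
    [[0.0104,0.004,0.12,0.002,0],[0.0104,0.004,0.2,0.002,0],[0.0104,0.004,0.238,0.002,0],[0.0104,0.004,0.238,0.002,40],[0.0104,0.004,0.238,0.002,100],[0.0104,0.004,0.238,0.002,255],[0.0104,0.004,0.238,0.002,255],[0.0104,0.004,0.238,0.002,255],[0.0104,0.004,0.238,0.002,255]]
  ],
  "grip_force": 25
}}

```text
time: 23.48
position: [0.4607, 0.2224, 0.0202]
tool_rot: [-2.415, 2.01, -0.001]
ft_force: [-0.6, -0.9, 3.0]
grip_width: 0.549
```

Request:
{"name": "drive_tool", "arguments": {
  "rows": [
    [[0,0,-0.2,0,255],[0,0,-0.4,0,255],[0,0,-0.5,0,255],[0,0,-0.5,0,255]]
  ]
}}

```text
time: 23.98
position: [0.4619, 0.2231, 0.1721]
tool_rot: [-2.412, 2.008, -0.005]
ft_force: [-0.2, -0.9, -1.1]
grip_width: 0.546
```

```bash
python3 - <<'E'
from h import *
img('wrist','w16.png')
plan([0.57,-.020,.17],np.radians(102));print(ctrl.get_state()['joint_positions'].round(2))
E
```

```text
shift [ 0.8603 -0.2114  0.0021] spin -0.0087 tilt 0.0018 xang -79.56 q7 -2.046 t 24.02
[ 0.53  0.2  -1.13  1.85  0.2   1.21 -2.05]
```

View pics/w16.png

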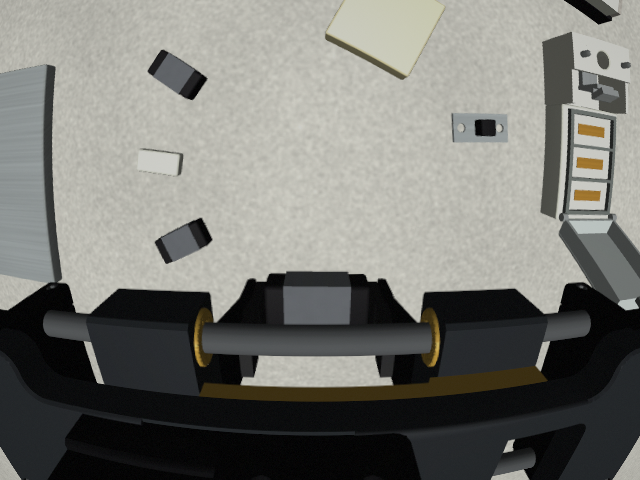

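Request:
{"name": "drive_tool", "arguments": {
  "rows": [
    [[0.5,-0.21,0,-0.009,255],[0.86,-0.21,0,-0.009,255],[0.86,-0.21,0,-0.009,255],[0.86,-0.21,0,-0.009,255],[0.86,-0.21,0,-0.009,255],[0.86,-0.21,0,-0.009,255],[0.86,-0.21,0,-0.009,255]]
  ]
}}

```text
time: 24.9
position: [0.5683, -0.0171, 0.1692]
tool_rot: [2.446, -1.971, -0.003]
ft_force: [-0.3, 0.7, -0.8]
grip_width: 0.547
```

```bash
python3 - <<'E'
from h import *
d=img('wrist','w17.png')
plan([0.6079,-.0125,.1],np.radians(102));crop(d,235,170,395,310,5,'w17c.png')
E
```

```text
shift [ 0.0134 -0.1318  0.2318] spin 0.0017 tilt 0.0011 xang -77.69 q7 -1.595 t 24.95
```

View pics/w17c.png

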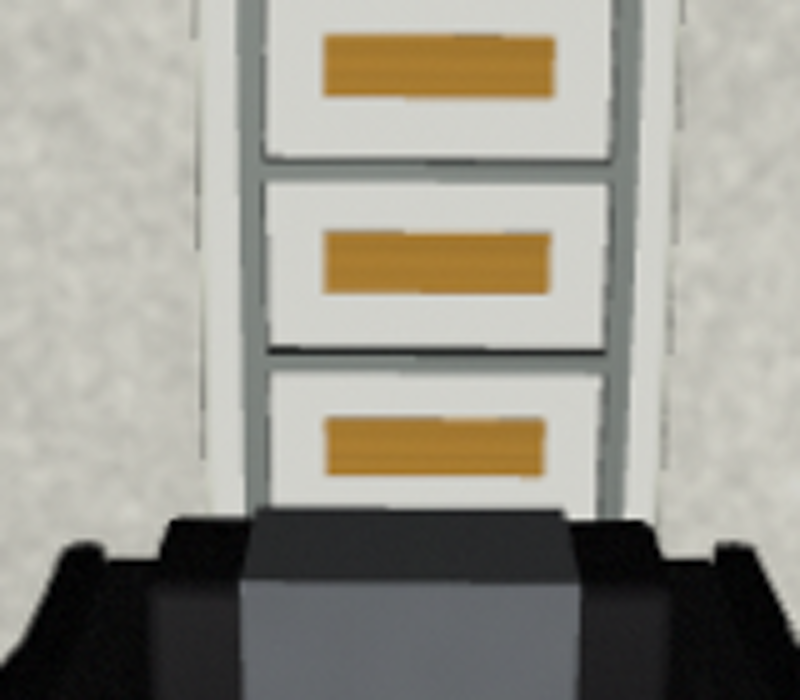

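```bash
python3 - <<'E'
from h import *
d=img('wrist')
f=lambda u,v,z:onz(d,((u+.5)/5-.5+235,(v+.5)/5-.5+170),z)
for n,q in((3,(439.5,67)),(2,(437,262)),(1,(435,447))): print(n,f(*q,.03))
v=f(439.5,67,.03)-f(435,447,.03);print(np.degrees(np.arctan2(v[1],v[0])),np.linalg.norm(v))
g=[f(*q,.03) for q in ((323,262),(551,263))];v=g[0]-g[1];print(np.degrees(np.arctan2(v[1],v[0])),np.linalg.norm(v))
print('tcp',ctrl.get_state()['position'])
# block underside front edge
z=ctrl.get_state()['position'][2]-.0202
print([ (f(u,512,z)).round(4) for u in(255,565)])
E
```

```text
3 [ 0.607744   -0.01248491  0.03      ]
2 [ 0.57714094 -0.01888628  0.03      ]
1 [ 0.5466704 -0.0253525  0.03     ]
11.897633630791093 0.062414413549021615
102.14273912711046 0.036344739989423495
tcp [ 0.56863892 -0.01727727  0.16981697]
[array([0.5768, 0.0006, 0.1496]), array([ 0.5833, -0.0288,  0.1496])]
```

Request:
{"name": "drive_tool", "arguments": {
  "rows": [
    [[0.013,-0.13,0,0,255],[0.013,-0.13,0.12,0,255],[0.013,-0.13,0.25,0,255],[0.013,-0.13,0.25,0,255],[0.013,-0.13,0.25,0,255],[0.013,-0.13,0.25,0,255]]
  ]
}}

```text
time: 25.75
position: [0.6095, -0.015, 0.0971]
tool_rot: [-2.442, 1.974, -0.005]
ft_force: [0.1, -0.2, 0.2]
grip_width: 0.547
```

```bash
python3 - <<'E'
from h import *
d=img('wrist','w18.png')
plan([0.6078,-.0125,.052],np.radians(102));crop(d,235,170,395,310,5,'w18c.png');print(ctrl.get_state()['position'])
E
```

```text
shift [-0.0102  0.0035  0.1494] spin 0.0005 tilt 0.0031 xang -77.91 q7 -1.686 t 25.8
[ 0.60934303 -0.01524838  0.09683971]
```

View pics/w18c.png

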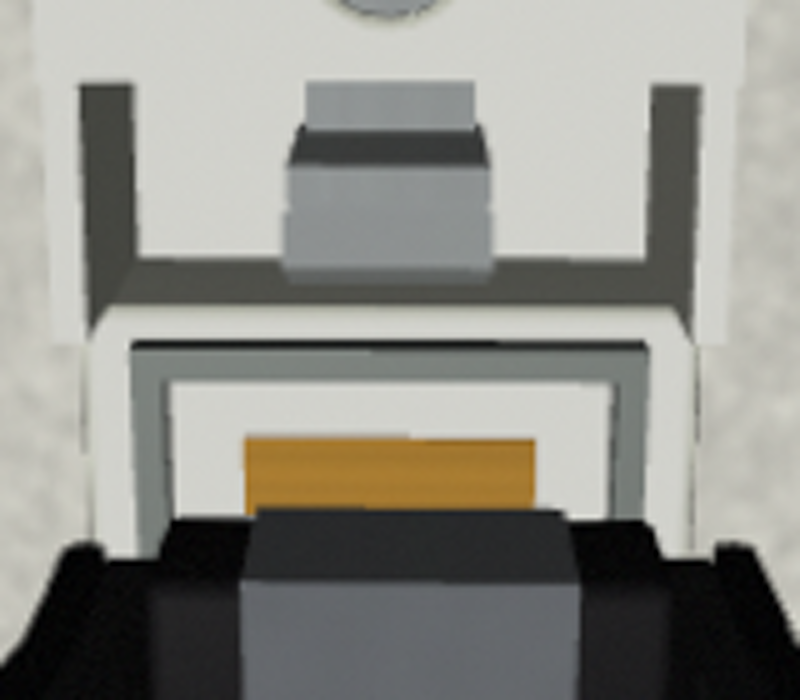

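Request:
{"name": "drive_tool", "arguments": {
  "rows": [
    [[-0.0102,0.0035,0,0,255],[-0.0102,0.0035,0.06,0,255],[-0.0102,0.0035,0.09,0,255],[-0.0102,0.0035,0.09,0,255],[-0.0102,0.0035,0.09,0,255]]
  ]
}}

```text
time: 26.42
position: [0.6066, -0.0126, 0.0678]
tool_rot: [-2.443, 1.975, 0.0]
ft_force: [1.0, 0.4, 0.2]
grip_width: 0.547
```

```bash
python3 - <<'E'
from h import *
d=img('wrist','w19.png')
plan([0.6078,-.0125,.052],np.radians(102));crop(d,235,170,395,310,5,'w19c.png');print(ctrl.get_state()['position'])
E
```

```text
shift [ 0.0003 -0.0032  0.0537] spin 0.0004 tilt 0.0004 xang -77.92 q7 -1.709 t 26.48
[ 0.6068249  -0.01260781  0.06811769]
```

View pics/w19c.png

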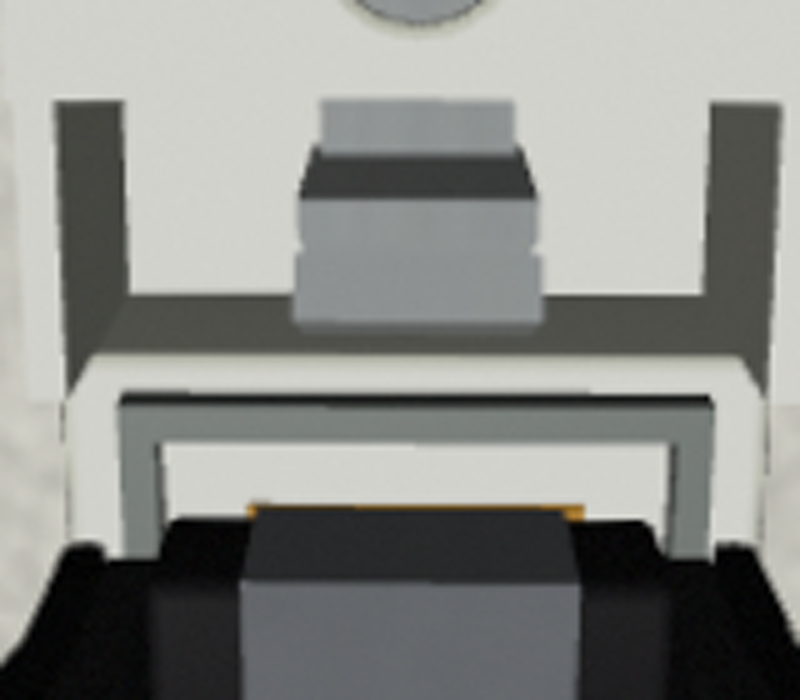

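```bash
python3 - <<'E'
from h import *
d=img('wrist'); s=ctrl.get_state()
b=np.array([np.cos(np.radians(12)),np.sin(np.radians(12)),0])
f=lambda u,v,z:onz(d,((u+.5)/5-.5+235,(v+.5)/5-.5+170),z)
z=s['position'][2]-.0202
F=f(410,512,z); print('block',F-.012*b,'tcp',s['position'],'far wall inner',f(415,441,.03),'exp',np.array([.6077,-.0125,0])+.014*b)
R=Ro.from_rotvec(s['tool_rot']).as_matrix(); print((R.T@(np.array([.6077,-.0125,.03])-(F-.012*b)))/.3)
E
```

```text
block [ 0.6066834  -0.0121777   0.04806656] tcp [ 0.60687702 -0.01258952  0.06826656] far wall inner [ 0.61958148 -0.00995804  0.03      ] exp [ 0.62139407 -0.00958924  0.        ]
[ 0.00175165 -0.00305201  0.06022398]
```

Request:
{"name": "drive_tool", "arguments": {
  "rows": [
    [[0.001,-0.003,0.0,0,255],[0.001,-0.003,0.03,0,255],[0.001,-0.003,0.05,0,255],[0.001,-0.003,0.056,0,255],[0.001,-0.003,0.058,0,255],[0.001,-0.003,0.058,0,255]]
  ]
}}

```text
time: 27.28
position: [0.6076, -0.0127, 0.0506]
tool_rot: [-2.443, 1.975, -0.0]
ft_force: [0.6, -0.5, -0.2]
grip_width: 0.546
```

Request:
{"name": "drive_tool", "arguments": {
  "rows": [
    [[0,0,0.003,0,255],[0,0,0.004,0,255],[0,0,0.004,0,255]]
  ]
}}

```text
time: 27.65
position: [0.6078, -0.0127, 0.0502]
tool_rot: [2.443, -1.975, 0.001]
ft_force: [-1.5, 0.1, 5.2]
grip_width: 0.548
```

Contact. I release with a small opening and lift.

Request:
{"name": "drive_tool", "arguments": {
  "rows": [
    [[0,0,0,0,105],[0,0,0,0,90],[0,0,0,0,85],[0,0,-0.1,0,85],[0,0,-0.3,0,85],[0,0,-0.45,0,85],[0,0,-0.45,0,85]]
  ]
}}

```text
time: 28.52
position: [0.6097, -0.0118, 0.1882]
tool_rot: [-2.44, 1.972, -0.009]
ft_force: [0.2, 0.5, -0.2]
grip_width: 0.668
```

```bash
python3 - <<'E'
from h import *
d=img('wrist','w20.png'); plan([.47,.27,.28]);print(ctrl.get_state()['grip_width'])
E
```

```text
shift [-1.0166  0.2525 -0.3161] spin 0 tilt 0.0027 xang -77.91 q7 -1.637 t 28.57
0.6634105596598243
```

View pics/w20.png

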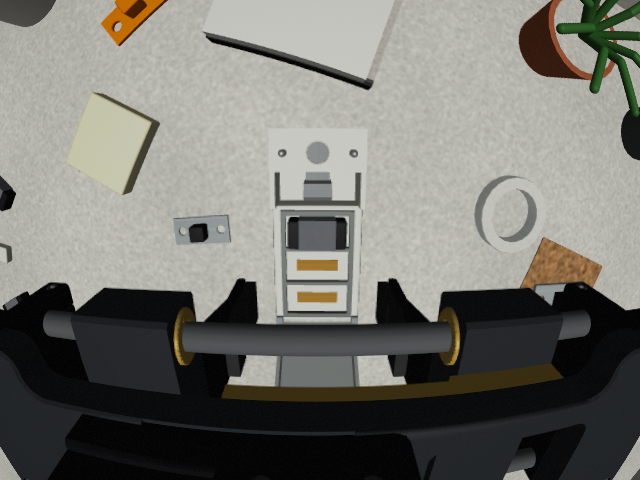

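The first block sits in slot 3 at (318,233). I go back for the next block.

Request:
{"name": "drive_tool", "arguments": {
  "rows": [
    [[-0.5,0.12,-0.3,0,0],[-0.9,0.22,-0.3,0,0],[-0.99,0.25,-0.3,0,0],[-0.99,0.25,-0.3,0,0],[-0.99,0.25,-0.3,0,0],[-0.99,0.25,-0.3,0,0],[-0.99,0.25,-0.3,0,0]]
  ]
}}

```text
time: 29.45
position: [0.4714, 0.2618, 0.273]
tool_rot: [2.443, -1.972, -0.001]
ft_force: [0.6, -1.0, 0.7]
grip_width: 0.995
```

```bash
python3 - <<'E'
from h import *
d=img('wrist','w21.png'); print(ctrl.get_state()['position']);plan([.4277,.3404,.11],np.radians(125.8)); plan([.5744,.3656,.11],np.radians(64));print(ctrl.get_state()['joint_positions'].round(2))
E
```

```text
[0.47222491 0.26040341 0.27285662]
shift [-0.2922  0.0885  0.5428] spin -0.1321 tilt 0.0024 xang -77.98 q7 -2.061 t 29.5
shift [-0.2726 -0.4073  0.5417] spin 0.2112 tilt 0.0024 xang -77.98 q7 -2.061 t 29.5
[ 0.47  0.21 -1.15  1.64  0.19  1.42 -2.06]
```

View pics/w21.png

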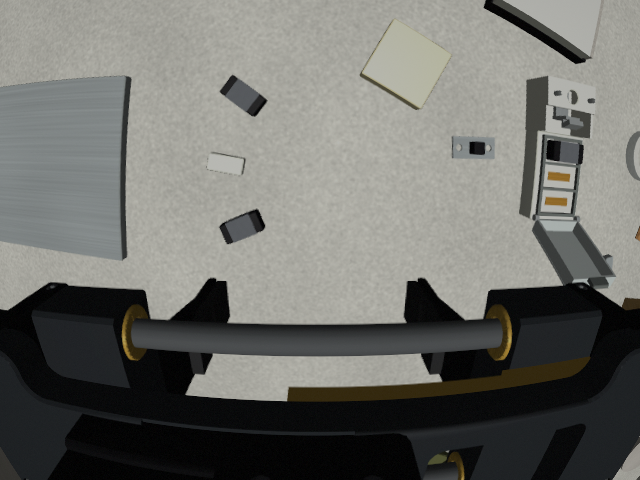

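Request:
{"name": "drive_tool", "arguments": {
  "rows": [
    [[-0.292,0.0885,0.0,-0.132,0],[-0.292,0.0885,0.2,-0.132,0],[-0.292,0.0885,0.4,-0.132,0],[-0.292,0.0885,0.54,-0.132,0],[-0.292,0.0885,0.54,-0.132,0],[-0.292,0.0885,0.54,-0.132,0]]
  ]
}}

```text
time: 30.25
position: [0.4291, 0.3418, 0.1134]
tool_rot: [-2.795, 1.433, -0.0]
ft_force: [0.1, 0.1, 0.2]
grip_width: 1.004
```

```bash
python3 - <<'E'
from h import *
d=img('wrist','w22.png'); print(ctrl.get_state()['position']);plan([.4277,.3404,.022],np.radians(125.8));crop(d,250,190,390,310,5,'w22c.png')
E
```

```text
[0.42933616 0.34233611 0.11410996]
shift [0.0021 0.009  0.307 ] spin -0.0003 tilt 0.0027 xang -54.26 q7 -1.992 t 30.3
```

View pics/w22c.png

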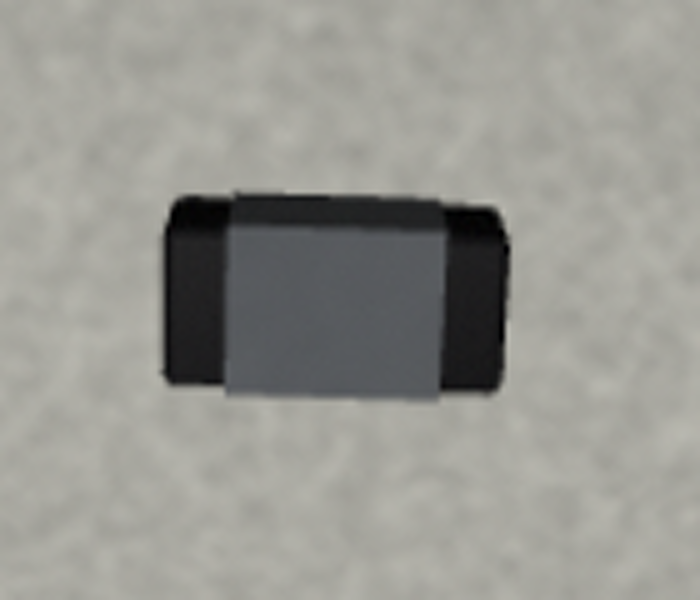

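```bash
python3 - <<'E'
from h import *
d=img('wrist')
c=np.array([onz(d,((u+.5)/5-.5+250,(v+.5)/5-.5+190),.018) for u,v in((229,226),(447,231),(440,398),(226,393))])
L=(c[1]+c[2]-c[0]-c[3])/2;a=np.arctan2(L[1],L[0]);print(c.mean(0),np.degrees(a)%180)
plan([*c.mean(0)[:2],.0225],a)
E
```

```text
[0.42719006 0.34126888 0.018     ] 124.39437008428493
shift [-0.0009  0.0093  0.3062] spin 0.0076 tilt 0.0033 xang -54.25 q7 -1.992 t 30.35
```

Request:
{"name": "drive_tool", "arguments": {
  "rows": [
    [[0,0.009,0.12,0.0076,0],[0,0.009,0.22,0.0076,0],[0,0.009,0.29,0.0076,0],[0,0.009,0.303,0.0076,30],[0,0.009,0.303,0.0076,60],[0,0.009,0.303,0.0076,100],[0,0.009,0.303,0.0076,255],[0,0.009,0.303,0.0076,255],[0,0.009,0.303,0.0076,255],[0,0.009,0.303,0.0076,255]]
  ]
}}

```text
time: 31.6
position: [0.4259, 0.3406, 0.0219]
tool_rot: [-2.78, 1.463, -0.001]
ft_force: [-0.3, -1.0, 5.5]
grip_width: 0.544
```

Request:
{"name": "drive_tool", "arguments": {
  "rows": [
    [[0,0,-0.2,0,255],[0,0,-0.4,0,255],[0,0,-0.5,0,255],[0,0,-0.5,0,255]]
  ]
}}

```text
time: 32.1
position: [0.4265, 0.3415, 0.1734]
tool_rot: [-2.777, 1.462, -0.004]
ft_force: [0.1, 0.8, -1.2]
grip_width: 0.55
```

```bash
python3 - <<'E'
from h import *
plan([0.5,.16,.175],np.radians(102));plan([0.577,-.019,.175],np.radians(102));print(ctrl.get_state()['joint_positions'].round(2),ctrl.get_state()['position'])
E
```

```text
shift [ 0.6374  0.1402 -0.0054] spin 0.1247 tilt 0.0042 xang -55.55 q7 -1.959 t 32.1
shift [ 1.2746  0.2661 -0.0055] spin 0.1247 tilt 0.0042 xang -55.55 q7 -1.959 t 32.1
[ 0.29  0.35 -1.19  1.77  0.34  1.25 -1.96] [0.42652143 0.34146593 0.17344507]
```

Request:
{"name": "drive_tool", "arguments": {
  "rows": [
    [[0.637,0.14,-0.005,0.0,255],[0.637,0.14,-0.005,0.03,255],[0.637,0.14,-0.005,0.1247,255],[0.637,0.14,-0.005,0.1247,255],[0.637,0.14,-0.005,0.1247,255],[0.637,0.14,-0.005,0.1247,255]]
  ]
}}

```text
time: 32.85
position: [0.4979, 0.1604, 0.1721]
tool_rot: [2.445, -1.971, -0.002]
ft_force: [-0.1, 1.1, -0.5]
grip_width: 0.551
```

```bash
python3 - <<'E'
from h import *
plan([0.577,-.019,.12],np.radians(102));print(ctrl.get_state()['joint_positions'].round(2),ctrl.get_state()['position'])
E
```

```text
shift [ 0.6403 -0.1308  0.1732] spin 0.0015 tilt 0.0015 xang -77.74 q7 -1.903 t 32.85
[ 0.65  0.25 -1.12  1.82  0.23  1.23 -1.9 ] [0.49794867 0.16036074 0.17213025]
```

Request:
{"name": "drive_tool", "arguments": {
  "rows": [
    [[0.3,-0.131,0,0.0015,255],[0.64,-0.131,0.0,0.0015,255],[0.64,-0.131,0.05,0.0015,255],[0.64,-0.131,0.173,0.0015,255],[0.64,-0.131,0.2,0.0015,255],[0.64,-0.131,0.2,0.0015,255],[0.64,-0.131,0.2,0.0015,255]]
  ]
}}

```text
time: 33.72
position: [0.5782, -0.0181, 0.1145]
tool_rot: [-2.44, 1.977, -0.003]
ft_force: [-1.0, 0.5, -0.2]
grip_width: 0.549
```

```bash
cat > chk.py <<'E'
from h import *
import sys
# usage: chk.py name sx sy zoff
def run(name,sx,sy):
    d=img('wrist',name); s=ctrl.get_state();print(s['position']);plan([sx,sy,.08],np.radians(102)); crop(d,235,170,395,310,5,'c_'+name)
run(sys.argv[1],float(sys.argv[2]),float(sys.argv[3]))
E
python3 chk.py w23.png .5771 -.0189
```

```text
[ 0.57826656 -0.01858247  0.11456153]
shift [1.000e-04 4.300e-03 1.152e-01] spin -0.0004 tilt 0.0025 xang -78.07 q7 -1.664 t 33.77
```

View pics/c_w23.png

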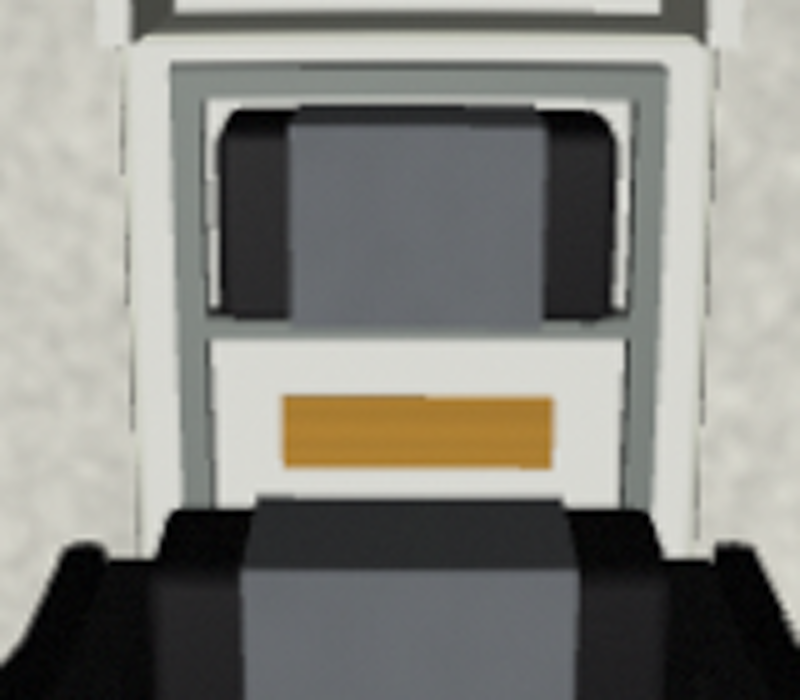

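Request:
{"name": "drive_tool", "arguments": {
  "rows": [
    [[0,0.004,0.05,0,255],[0,0.004,0.11,0,255],[0,0.004,0.14,0,255],[0,0.004,0.14,0,255],[0,0.004,0.14,0,255]]
  ]
}}

```text
time: 34.4
position: [0.5766, -0.0206, 0.0711]
tool_rot: [-2.437, 1.982, -0.0]
ft_force: [0.1, 0.4, -0.5]
grip_width: 0.547
```

```bash
python3 chk.py w24.png .5771 -.0189
```

```text
[ 0.57675842 -0.02061688  0.07134571]
shift [-0.0054 -0.0023 -0.0288] spin -0.0013 tilt 0.0008 xang -78.24 q7 -1.697 t 34.45
```

View pics/c_w24.png

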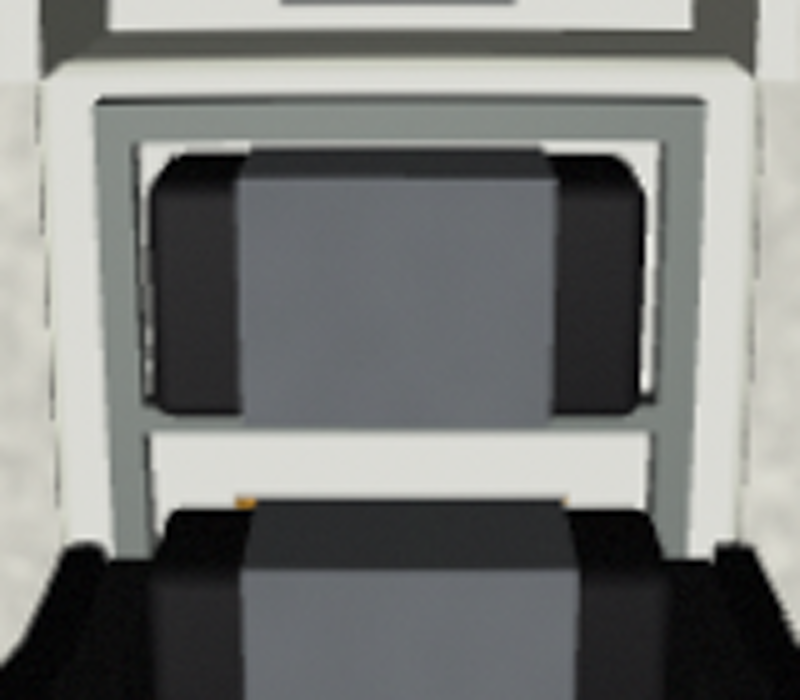

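Request:
{"name": "drive_tool", "arguments": {
  "rows": [
    [[-0.0054,-0.0023,0,0.0,255],[-0.0054,-0.0023,0.03,-0.001,255],[-0.0054,-0.0023,0.055,-0.001,255],[-0.0054,-0.0023,0.062,-0.001,255],[-0.0054,-0.0023,0.066,-0.001,255],[-0.0054,-0.0023,0.068,-0.001,255],[-0.0054,-0.0023,0.068,-0.001,255]]
  ]
}}

```text
time: 35.33
position: [0.5759, -0.0191, 0.0519]
tool_rot: [2.438, -1.977, -0.001]
ft_force: [-5.4, -0.6, 13.0]
grip_width: 0.554
```

Request:
{"name": "drive_tool", "arguments": {
  "rows": [
    [[0,0,-0.004,0,255],[0,0,-0.004,0,105],[0,0,-0.004,0,90],[0,0,-0.004,0,85],[0,0,-0.1,0,85],[0,0,-0.3,0,85],[0,0,-0.45,0,85],[0,0,-0.45,0,85]]
  ]
}}

```text
time: 36.33
position: [0.5792, -0.0185, 0.1894]
tool_rot: [-2.438, 1.976, -0.01]
ft_force: [-0.8, -0.1, 0.1]
grip_width: 0.669
```

```bash
python3 - <<'E'
from h import *
d=img('wrist','w25.png'); print(ctrl.get_state()['position']); crop(d,240,150,400,300,5,'w25c.png');plan([.5,.2,.27])
E
```

```text
[ 0.57766825 -0.01893824  0.18698414]
shift [-0.7671  0.1017 -0.2782] spin 0 tilt 0.0033 xang -78.07 q7 -1.613 t 36.38
```

View pics/w25c.png

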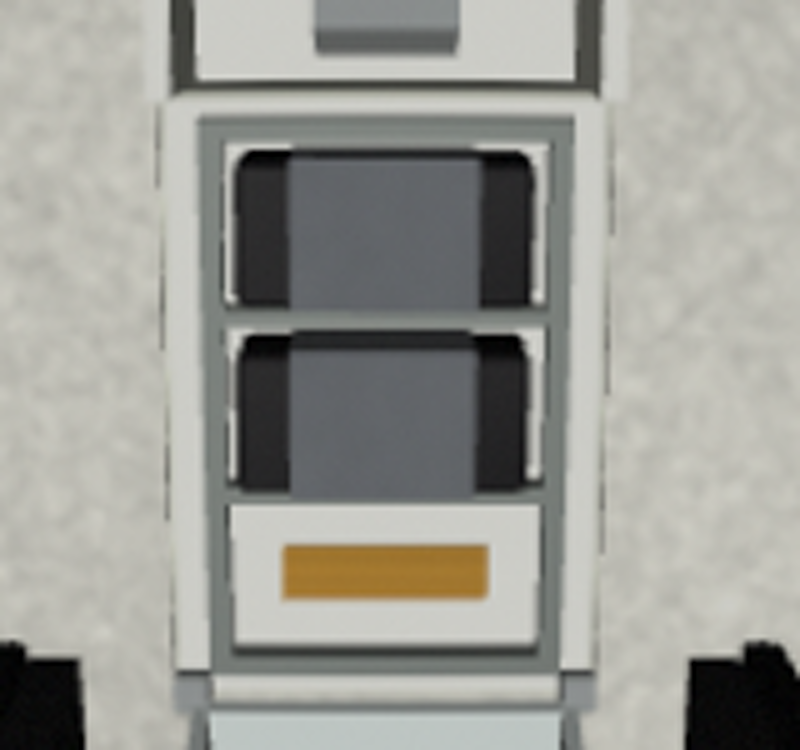

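Both blocks are flat in slots 3 and 2. For the third block I spin about 142°, to stay within the range of joint 7.

Request:
{"name": "drive_tool", "arguments": {
  "rows": [
    [[-0.3,0.05,-0.28,0,0],[-0.767,0.1,-0.28,-0.1,0],[-0.767,0.1,-0.28,-0.2,0],[-0.767,0.1,-0.28,-0.3,0],[-0.767,0.1,-0.28,-0.4,0],[-0.767,0.1,-0.28,-0.4,0],[-0.767,0.1,-0.28,-0.4,0],[-0.767,0.1,-0.28,-0.4,0],[-0.767,0.1,-0.28,-0.4,0]]
  ]
}}

```text
time: 37.5
position: [0.4991, 0.1994, 0.268]
tool_rot: [3.137, -0.168, -0.004]
ft_force: [-0.2, 0.8, 0.2]
grip_width: 1.0
```

```bash
python3 - <<'E'
from h import *
d=img('wrist','w26.png'); print(ctrl.get_state()['position'],ctrl.get_state()['joint_positions'].round(2));plan([.5744,.3656,.20],np.radians(64))
E
```

```text
[0.49926648 0.19950581 0.26826988] [ 0.72  0.29 -1.33  1.65  0.28  1.43 -0.76]
shift [ 0.1895 -0.5776  0.2269] spin -0.39 tilt 0.0021 xang -6.21 q7 -0.756 t 37.55
```

View pics/w26.png

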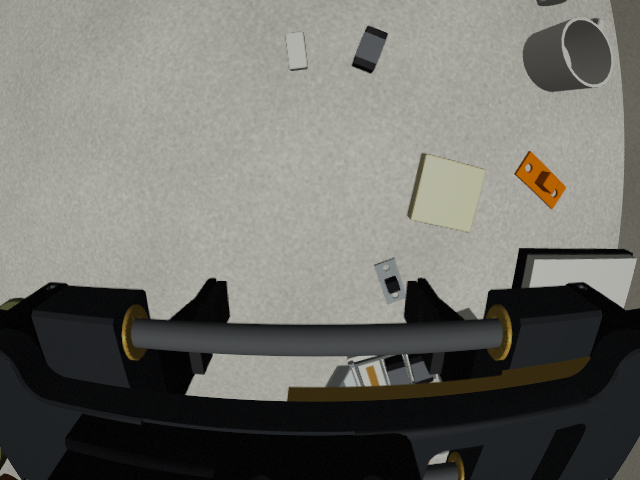

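Request:
{"name": "drive_tool", "arguments": {
  "rows": [
    [[0.05,-0.15,0.05,-0.02,0],[0.09,-0.3,0.1,-0.05,0],[0.09,-0.3,0.1,-0.05,0],[0.09,-0.3,0.1,-0.05,0]]
  ]
}}

```text
time: 38.05
position: [0.5357, 0.2864, 0.239]
tool_rot: [3.14, 0.079, -0.002]
ft_force: [0.4, -0.4, 0.1]
grip_width: 1.001
```

```bash
python3 - <<'E'
from h import *
print(ctrl.get_state()['position'],ctrl.get_state()['joint_positions'].round(3));plan([.5744,.3656,.20],np.radians(64))
E
```

```text
[0.5357134  0.2864149  0.23895649] [ 0.375  0.494 -1.226  1.528  0.466  1.449 -0.82 ]
shift [ 0.1422 -0.2572  0.1295] spin -0.3396 tilt 0.0013 xang 2.88 q7 -0.82 t 38.05
```

Request:
{"name": "drive_tool", "arguments": {
  "rows": [
    [[0.142,-0.257,0.13,-0.1,0],[0.142,-0.257,0.13,-0.15,0],[0.142,-0.257,0.13,-0.2,0],[0.142,-0.257,0.13,-0.2,0],[0.142,-0.257,0.13,-0.2,0]]
  ]
}}

```text
time: 38.67
position: [0.5758, 0.3637, 0.2011]
tool_rot: [2.963, 1.04, 0.001]
ft_force: [0.9, 0.5, 0.3]
grip_width: 1.001
```

```bash
python3 - <<'E'
from h import *
print(ctrl.get_state()['position'],ctrl.get_state()['joint_positions'].round(3));plan([.5744,.3656,.20],np.radians(64))
E
```

```text
[0.57579556 0.36373858 0.20109343] [ 0.171  0.721 -1.233  1.383  0.676  1.496 -0.348]
shift [ 0.0002 -0.0078  0.0036] spin -0.1407 tilt 0.0013 xang 38.67 q7 -0.348 t 38.67
```

Joint 3 is stable. I finish the spin and move so that the block is in view.

Request:
{"name": "drive_tool", "arguments": {
  "rows": [
    [[0,-0.008,0.0,-0.06,0],[0,-0.008,0.1,-0.12,0],[0,-0.008,0.2,-0.14,0],[0,-0.008,0.27,-0.14,0],[0,-0.008,0.27,-0.14,0],[0,-0.008,0.27,-0.14,0]]
  ]
}}

```text
time: 39.42
position: [0.5737, 0.3679, 0.1209]
tool_rot: [2.663, 1.666, 0.003]
ft_force: [-0.5, -0.2, 0.5]
grip_width: 0.999
```

```bash
python3 - <<'E'
from h import *
d=img('wrist','w27.png');print(ctrl.get_state()['position'],ctrl.get_state()['joint_positions'].round(3));plan([.5744,.3656,.0225],np.radians(64))
E
```

```text
[0.57367972 0.36812868 0.12110801] [ 0.185  0.829 -1.257  1.472  0.791  1.408  0.02 ]
shift [-0.0071  0.0055  0.3287] spin 0.0004 tilt 0.0021 xang 64.08 q7 0.02 t 39.48
```

View pics/w27.png

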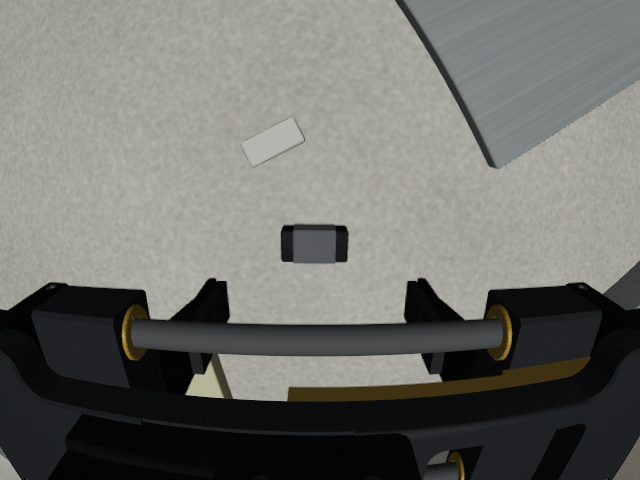

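```bash
python3 - <<'E'
from h import *
d=img('wrist');crop(d,265,205,365,285,7,'w27c.png')
E
```

```text
(no output)
```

View pics/w27c.png

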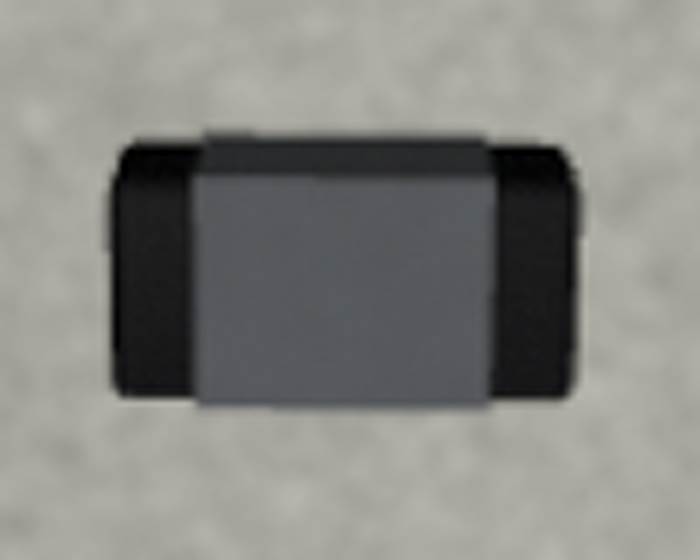

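```bash
python3 - <<'E'
from h import *
d=img('wrist')
c=np.array([onz(d,((u+.5)/7-.5+265,(v+.5)/7-.5+205),.018) for u,v in((194,174),(495,175),(491,405),(197,405))])
L=(c[1]+c[2]-c[0]-c[3])/2;a=np.arctan2(L[1],L[0]);print(c.mean(0),np.degrees(a)%180)
plan([*c.mean(0)[:2],.0225],a)
E
```

```text
[0.57328944 0.36702745 0.018     ] 63.97299427261254
shift [-0.0045  0.0005  0.3282] spin 0.0008 tilt 0.002 xang 64.11 q7 0.02 t 39.58
```

Request:
{"name": "drive_tool", "arguments": {
  "rows": [
    [[-0.0045,0,0.12,0,0],[-0.0045,0,0.22,0,0],[-0.0045,0,0.3,0,0],[-0.0045,0,0.325,0,30],[-0.0045,0,0.325,0,60],[-0.0045,0,0.325,0,100],[-0.0045,0,0.325,0,255],[-0.0045,0,0.325,0,255],[-0.0045,0,0.325,0,255],[-0.0045,0,0.325,0,255]]
  ]
}}

```text
time: 40.83
position: [0.5729, 0.3667, 0.0227]
tool_rot: [2.662, 1.668, 0.001]
ft_force: [0.4, -0.9, 4.8]
grip_width: 0.549
```

Request:
{"name": "drive_tool", "arguments": {
  "rows": [
    [[0,0,-0.2,0,255],[0,0,-0.4,0,255],[0,0,-0.55,0,255],[0,0,-0.55,0.06,255],[0,0,-0.55,0.12,255],[0,0,-0.55,0.18,255],[0,0,-0.55,0.24,255],[0,0,-0.55,0.3,255],[0,0,-0.55,0.36,255],[0,0,-0.55,0.4,255],[0,0,-0.55,0.4,255]]
  ]
}}

```text
time: 42.2
position: [0.5723, 0.3662, 0.1866]
tool_rot: [3.133, -0.213, -0.0]
ft_force: [-0.3, 0.5, -1.1]
grip_width: 0.549
```

```bash
python3 - <<'E'
from h import *
print(ctrl.get_state()['position'],ctrl.get_state()['joint_positions'].round(3));plan([.52,.20,.19],np.radians(102))
E
```

```text
[0.57234162 0.36622819 0.18659732] [ 0.1    0.637 -1.064  1.407  0.554  1.417 -1.097]
shift [-0.098   0.5726 -0.0108] spin 0.3902 tilt 0.001 xang -7.77 q7 -1.097 t 42.2
```

Request:
{"name": "drive_tool", "arguments": {
  "rows": [
    [[-0.03,0.15,-0.01,0.06,255],[-0.06,0.3,-0.01,0.12,255],[-0.08,0.45,-0.01,0.18,255],[-0.098,0.57,-0.01,0.24,255],[-0.098,0.57,-0.01,0.3,255],[-0.098,0.57,-0.01,0.35,255],[-0.098,0.57,-0.01,0.39,255],[-0.098,0.57,-0.01,0.39,255],[-0.098,0.57,-0.01,0.39,255]]
  ]
}}

```text
time: 43.32
position: [0.5199, 0.2012, 0.1898]
tool_rot: [2.444, -1.974, -0.0]
ft_force: [1.0, 0.6, -1.0]
grip_width: 0.548
```

```bash
python3 - <<'E'
from h import *
print(ctrl.get_state()['position'],ctrl.get_state()['joint_positions'].round(3));plan([.5467,-.0254,.19],np.radians(102))
E
```

```text
[0.5198547  0.20117948 0.18983162] [ 0.42   0.277 -0.967  1.721  0.238  1.269 -1.959]
shift [ 7.572e-01  7.140e-02 -5.000e-04] spin 0.0008 tilt 0.0004 xang -77.86 q7 -1.959 t 43.33
```

Request:
{"name": "drive_tool", "arguments": {
  "rows": [
    [[0.3,0.0,0,0,255],[0.6,0.0,0,0,255],[0.757,0.07,0,0,255],[0.757,0.07,0,0,255],[0.757,0.07,0,0,255],[0.757,0.07,0.2,0,255],[0.757,0.07,0.3,0,255],[0.757,0.07,0.3,0,255],[0.757,0.07,0.3,0,255]]
  ]
}}

```text
time: 44.45
position: [0.5476, -0.0244, 0.1014]
tool_rot: [-2.441, 1.975, -0.002]
ft_force: [-0.0, -0.2, 0.3]
grip_width: 0.547
```

```bash
python3 chk.py w28.png .5467 -.0254
```

```text
[ 0.54791513 -0.02473375  0.10183333]
shift [0.0013 0.0046 0.0728] spin 0.0001 tilt 0.003 xang -77.98 q7 -1.572 t 44.5
```

View pics/c_w28.png

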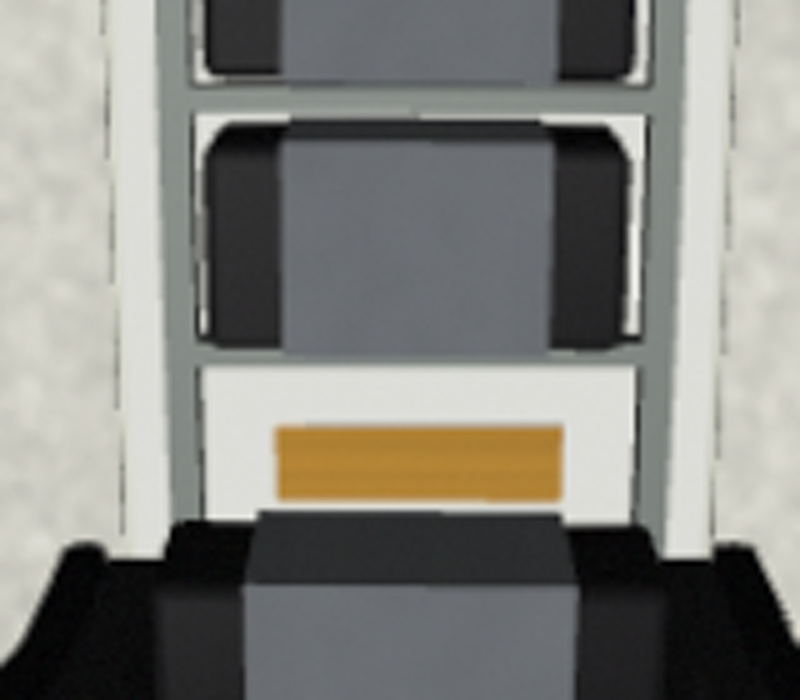

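Request:
{"name": "drive_tool", "arguments": {
  "rows": [
    [[0.001,0.004,0.05,0,255],[0.001,0.004,0.1,0,255],[0.001,0.004,0.1,0,255],[0.001,0.004,0.1,0,255]]
  ]
}}

```text
time: 45.0
position: [0.5454, -0.0259, 0.0699]
tool_rot: [-2.44, 1.978, 0.0]
ft_force: [0.3, -0.1, 0.6]
grip_width: 0.548
```

```bash
python3 chk.py w29.png .5467 -.0254
```

```text
[ 0.54563347 -0.02595829  0.07021038]
shift [-0.0011 -0.0039 -0.0326] spin -0.0003 tilt 0.0004 xang -78.06 q7 -1.599 t 45.05
```

View pics/c_w29.png

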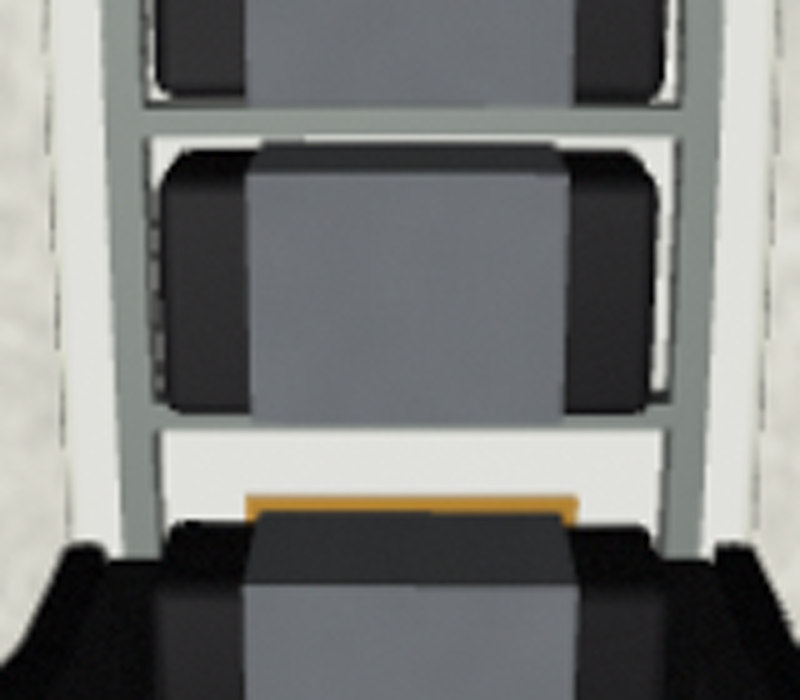

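Request:
{"name": "drive_tool", "arguments": {
  "rows": [
    [[-0.0005,-0.0039,0,0,255],[-0.0005,-0.0039,0.03,0,255],[-0.0005,-0.0039,0.05,0,255],[-0.0005,-0.0039,0.055,0,255],[-0.0005,-0.0039,0.06,0,255],[-0.0005,-0.0039,0.06,0,255]]
  ]
}}

```text
time: 45.8
position: [0.5462, -0.0255, 0.0527]
tool_rot: [2.44, -1.978, -0.001]
ft_force: [-2.6, 0.5, 4.9]
grip_width: 0.549
```

Request:
{"name": "drive_tool", "arguments": {
  "rows": [
    [[0,0,0,0,105],[0,0,0,0,90],[0,0,0,0,85],[0,0,-0.1,0,85],[0,0,-0.3,0,85],[0,-0.05,-0.45,0,85],[0,-0.1,-0.5,0,85],[0,-0.1,-0.5,0,85]]
  ]
}}

```text
time: 46.8
position: [0.5771, -0.019, 0.2031]
tool_rot: [-2.439, 1.977, -0.003]
ft_force: [-0.4, 0.1, -0.3]
grip_width: 0.668
```

```bash
python3 - <<'E'
from h import *
d=img('wrist','w30.png'); print(ctrl.get_state()['position'],ctrl.get_state()['joint_positions'].round(2)); crop(d,240,150,400,300,5,'w30c.png')
t=img('top'); crop(t,300,190,480,340,4,'t30.png')
E
```

```text
[ 0.57565073 -0.01926847  0.20165366] [ 0.72  0.29 -0.87  1.66  0.23  1.3  -1.55]
```

View pics/w30.png

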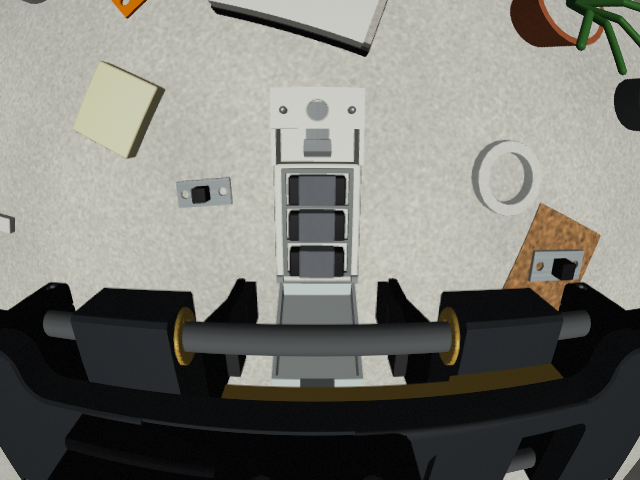

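View pics/t30.png

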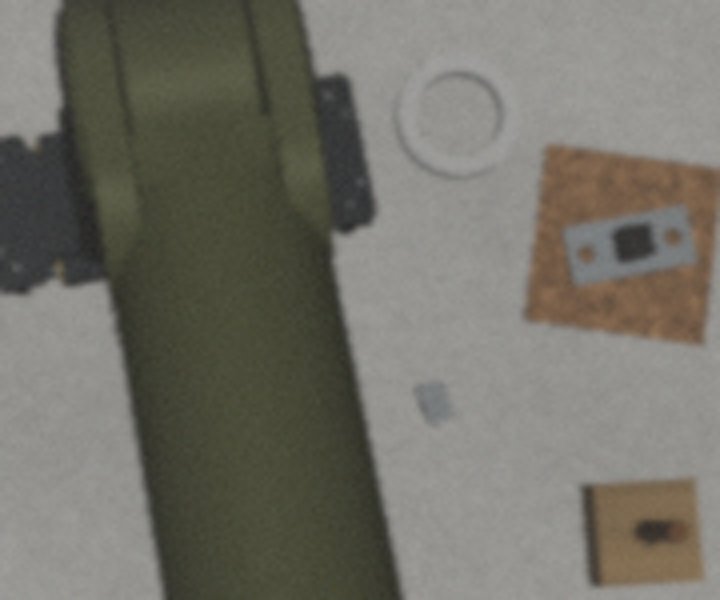

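All three blocks are seated (318,190), (318,225), (318,260), and the dowel stands in its block. Next I shut the lid: close the fingers and get behind it.

```bash
cat >> h.py <<'E'
B=np.array([np.cos(np.radians(12)),np.sin(np.radians(12)),0]);O=np.array([.6055,-.0130,0])
def bx(x,z,y=0): return O+B*x+np.array([-B[1],B[0],0])*y+np.array([0,0,z])
def inbox(p): 
    q=np.array(p)-O; return np.array([q@B,q@np.array([-B[1],B[0],0]),q[2]])
E
python3 - <<'E'
from h import *
plan(bx(-.165,.21),np.radians(102))
E
```

```text
shift [ 0.0005  0.4456 -0.0296] spin -0.0003 tilt 0.0022 xang -78.05 q7 -1.547 t 46.9
```

Request:
{"name": "drive_tool", "arguments": {
  "rows": [
    [[0,0.15,-0.03,0,255],[0,0.3,-0.03,0,255],[0,0.445,-0.03,0,255],[0,0.445,-0.03,0,255],[0,0.445,-0.03,0,255]]
  ]
}}

```text
time: 47.52
position: [0.445, -0.0473, 0.2105]
tool_rot: [2.439, -1.979, 0.0]
ft_force: [0.2, -0.4, -0.8]
grip_width: 0.182
```

```bash
python3 - <<'E'
from h import *
s=ctrl.get_state();print(inbox(s['position']),s['joint_positions'].round(2),s['grip_width']);plan(bx(-.165,.119),np.radians(102))
d=img('wrist','w31.png');d=img('scene','s31.png');crop(d,240,130,360,290,5,'s31c.png')
E
```

```text
[-1.64105266e-01 -1.34694384e-04  2.10498009e-01] [ 0.97 -0.1  -0.86  1.94 -0.08  1.27 -1.23] 0.1816118170368741
shift [-0.0005  0.0029  0.305 ] spin -0.0006 tilt 0.0005 xang -78.1 q7 -1.228 t 47.52
```

View pics/s31c.png

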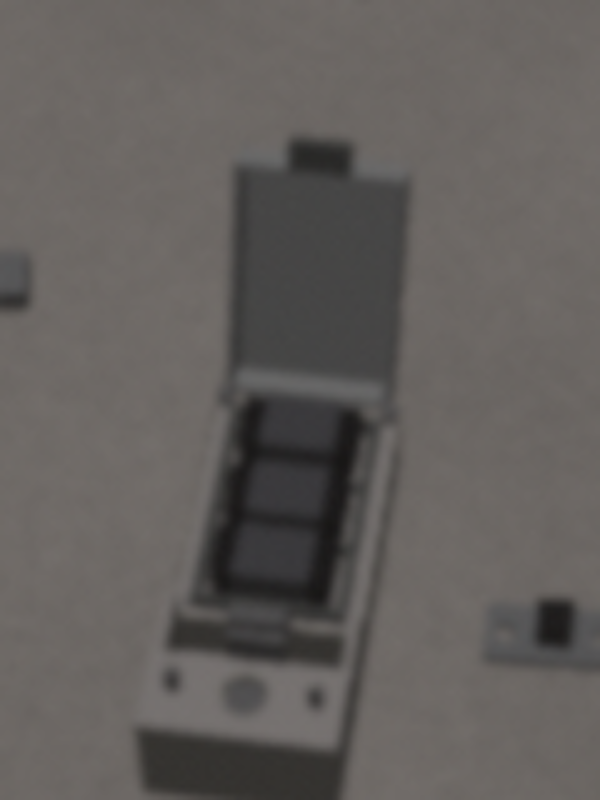

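View pics/w31.png

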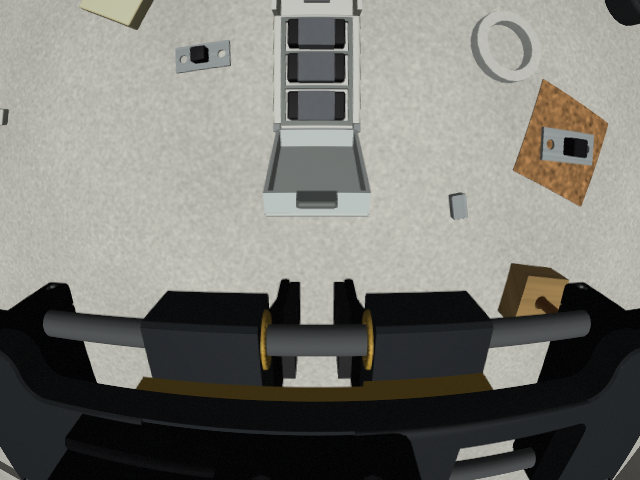

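Request:
{"name": "drive_tool", "arguments": {
  "rows": [
    [[0,0.003,0.1,0,255],[0,0.003,0.2,0,255],[0,0.003,0.3,0,255],[0,0.003,0.3,0,255],[0,0.003,0.3,0,255]]
  ]
}}

```text
time: 48.25
position: [0.4454, -0.0467, 0.1218]
tool_rot: [-2.44, 1.976, 0.0]
ft_force: [0.1, 0.1, 0.1]
grip_width: 0.006
```

```bash
python3 - <<'E'
from h import *
s=ctrl.get_state();print(inbox(s['position']),s['joint_positions'].round(2),s['grip_width'],s['ft_force']);plan(bx(-.04,.119),np.radians(102))
img('wrist','w32.png')
E
```

```text
[-0.16362393  0.00031593  0.12176795] [ 0.95  0.02 -0.9   2.05  0.02  1.08 -1.32] 0.005839220243288786 [0.13287851 0.11361503 0.13824994]
shift [ 0.001  -0.4121  0.0097] spin -0.0001 tilt 0.0015 xang -78.01 q7 -1.318 t 48.25
```

View pics/w32.png

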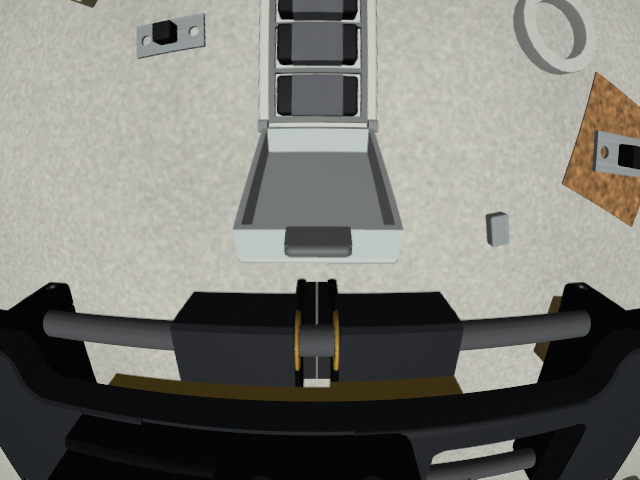

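Request:
{"name": "drive_tool", "arguments": {
  "rows": [
    [[0,-0.05,0.005,0,255],[0,-0.1,0.01,0,255],[0,-0.15,0.01,0,255],[0,-0.2,0.01,0,255],[0,-0.25,0.01,0,255],[0,-0.25,0.01,0,255]]
  ]
}}

```text
time: 49.05
position: [0.5191, -0.0317, 0.1192]
tool_rot: [-2.44, 1.977, -0.002]
ft_force: [-1.0, -0.0, 0.6]
grip_width: 0.009
```

```bash
python3 - <<'E'
from h import *
s=ctrl.get_state();print(inbox(s['position']),s['ft_force'])
img('wrist','w33.png');d=img('scene');crop(d,240,130,360,290,5,'s33c.png')
E
```

```text
[-0.08843427 -0.00033794  0.11917945] [-1.02033985 -0.03657794  0.63498961]
```

View pics/w33.png

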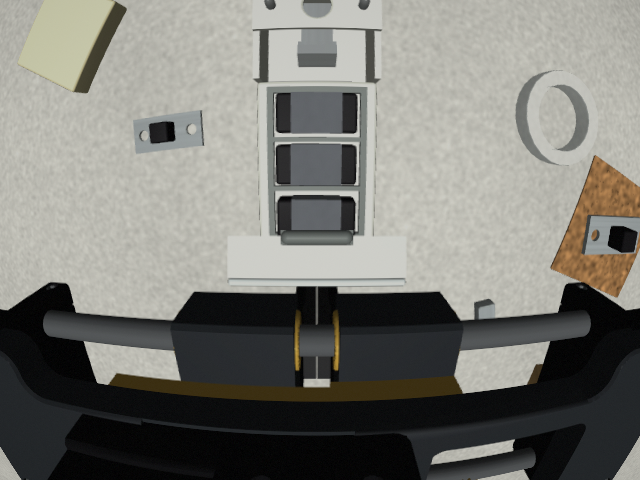

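View pics/s33c.png

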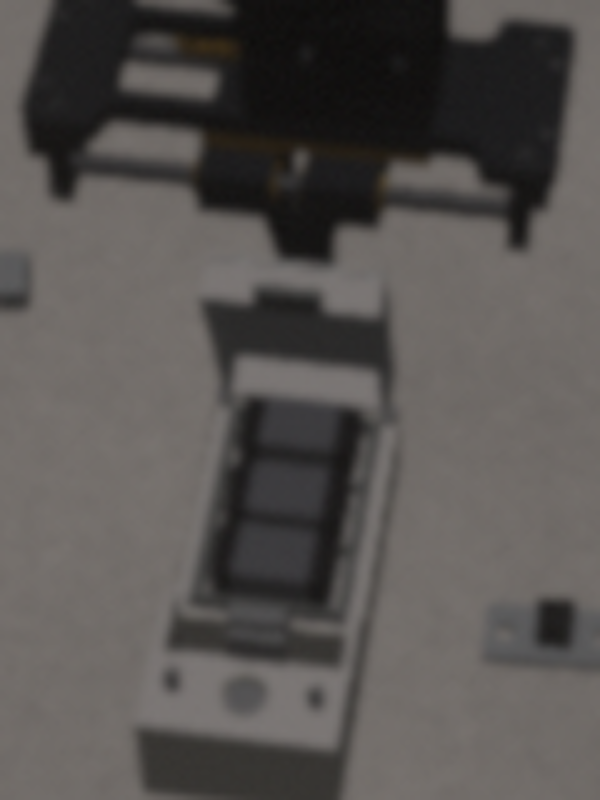

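The lid is coming round. I continue.

Request:
{"name": "drive_tool", "arguments": {
  "rows": [
    [[0,-0.05,0.0,0,255],[0,-0.1,0.0,0,255],[0,-0.15,0.0,0,255],[0,-0.2,0.0,0,255],[0,-0.23,0.0,0,255],[0,-0.23,0.0,0,255]]
  ]
}}

```text
time: 49.9
position: [0.5863, -0.0168, 0.1181]
tool_rot: [-2.44, 1.977, -0.0]
ft_force: [0.4, -0.6, 0.1]
grip_width: 0.006
```

```bash
python3 - <<'E'
from h import *
s=ctrl.get_state();print(inbox(s['position']),s['ft_force'])
img('wrist','w34.png')
E
```

```text
[-0.01958791  0.00032005  0.11810384] [ 0.39885284 -0.56538705  0.06579306]
```

View pics/w34.png

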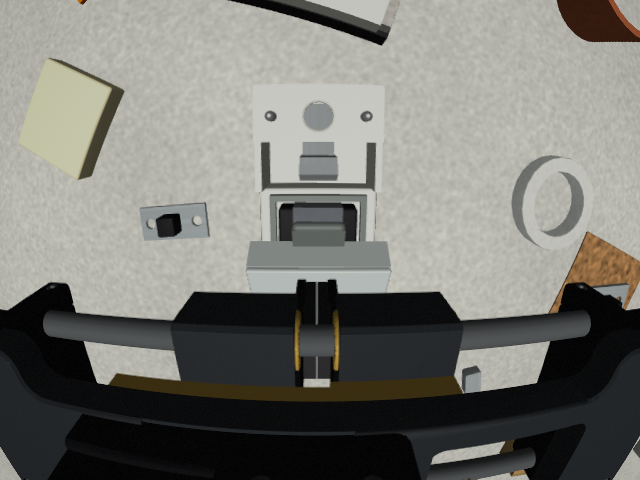

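Request:
{"name": "drive_tool", "arguments": {
  "rows": [
    [[0,-0.025,0.04,0,255],[0,-0.052,0.08,0,255],[0,-0.079,0.113,0,255],[0,-0.092,0.13,0,255],[0,-0.092,0.13,0,255]]
  ]
}}

```text
time: 50.58
position: [0.6116, -0.0119, 0.0778]
tool_rot: [2.439, -1.977, -0.003]
ft_force: [0.2, 0.2, -1.5]
grip_width: 0.004
```

```bash
python3 - <<'E'
from h import *
s=ctrl.get_state();print(inbox(s['position']),s['ft_force'])
img('wrist','w35.png')
E
```

```text
[ 0.00617587 -0.00017855  0.07783505] [ 0.21260201  0.24614625 -1.54933261]
```

View pics/w35.png

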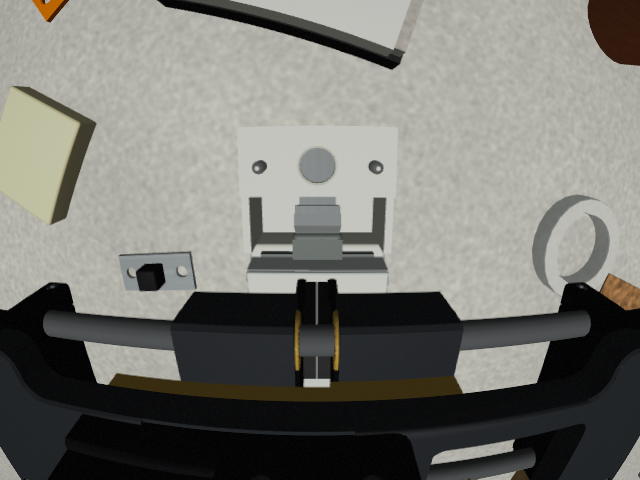

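Request:
{"name": "drive_tool", "arguments": {
  "rows": [
    [[0,-0.013,0.0,0,255],[0,-0.013,0.015,0,255],[0,-0.013,0.025,0,255],[0,-0.013,0.03,0,255],[0,-0.013,0.03,0,255]]
  ]
}}

```text
time: 51.25
position: [0.6165, -0.0108, 0.0703]
tool_rot: [-2.44, 1.978, -0.001]
ft_force: [0.5, 0.9, 2.3]
grip_width: 0.004
```

Request:
{"name": "drive_tool", "arguments": {
  "rows": [
    [[0,0,0.006,0,255],[0,0,0.01,0,255],[0,0,0.014,0,255],[0,0,0.014,0,255]]
  ]
}}

```text
time: 51.75
position: [0.617, -0.0107, 0.0682]
tool_rot: [-2.44, 1.978, -0.003]
ft_force: [-2.0, -0.3, 14.1]
grip_width: -0.001
```

Request:
{"name": "drive_tool", "arguments": {
  "rows": [
    [[0,0,0.006,0,255],[0,0,0.01,0,255],[0,0,0.01,0,255],[0,0,0.01,0,255]]
  ]
}}

```text
time: 52.25
position: [0.6173, -0.0107, 0.0667]
tool_rot: [-2.44, 1.978, -0.005]
ft_force: [-5.0, -0.2, 22.7]
grip_width: 0.007
```

Request:
{"name": "drive_tool", "arguments": {
  "rows": [
    [[0,0,-0.1,0,255],[0,0,-0.3,0,255],[0,0.1,-0.5,0,255],[0,0.1,-0.5,0,255],[0,0.1,-0.5,0,255]]
  ]
}}

```text
time: 52.88
position: [0.5861, -0.0178, 0.2123]
tool_rot: [2.439, -1.978, 0.0]
ft_force: [-0.6, -0.5, -0.4]
grip_width: 0.004
```

```bash
python3 - <<'E'
from h import *
s=ctrl.get_state();print(inbox(s['position']),s['ft_force'],s['joint_positions'].round(2))
d=img('wrist','w36.png');crop(d,250,110,390,290,4,'w36c.png')
E
```

```text
[-0.01996858 -0.00063618  0.21232689] [-0.63056598 -0.51028316 -0.37282507] [ 0.73  0.32 -0.9   1.62  0.25  1.33 -1.57]
```

View pics/w36c.png

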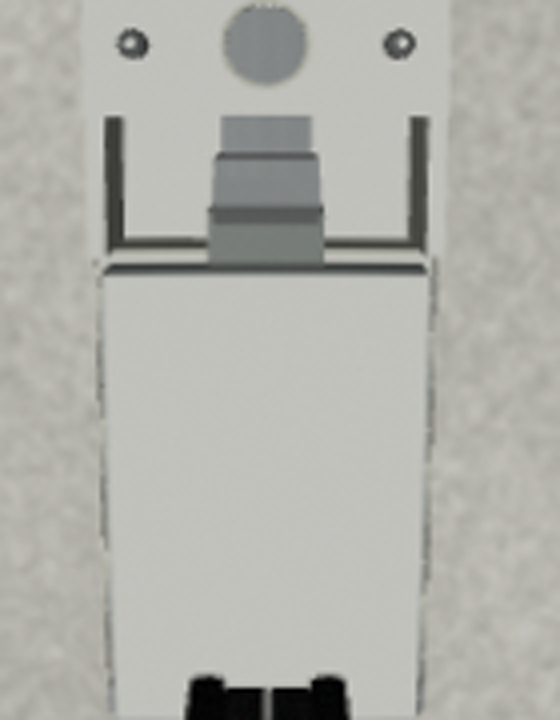

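```bash
python3 - <<'E'
from h import *
d=img('wrist')
f=lambda u,v,z:onz(d,((u+.5)/4-.5+250,(v+.5)/4-.5+110),z)
print('lid far edge box',inbox((f(104,275,.056)+f(426,273,.056))/2),'w',np.linalg.norm(f(104,275,.056)-f(426,273,.056)))
print('pins',inbox(f(132,46,.062)),inbox(f(400,46,.062)),'hole',inbox(f(265,45,.05)))
plan([.583,-.303,.2],np.radians(102))
E
```

```text
lid far edge box [0.02104383 0.00064014 0.056     ] w 0.06612556740226708
pins [0.06763394 0.02678988 0.062     ] [ 0.06756801 -0.02606904  0.062     ] hole [0.06795955 0.00058686 0.05      ]
shift [0.9293 0.2054 0.0361] spin -0.0004 tilt 0.0033 xang -78.08 q7 -1.569 t 52.98
```

The lid is shut and latched: its far edge and the hook look as they did at the start. Now the cover: move above the mat, fingers half open.

Request:
{"name": "drive_tool", "arguments": {
  "rows": [
    [[0.93,0.205,0.03,0,60],[0.93,0.205,0.03,0,60],[0.93,0.205,0.03,0,60],[0.93,0.205,0.03,0,60],[0.93,0.205,0.03,0,60],[0.93,0.205,0.03,0,60],[0.93,0.205,0.03,0,60],[0.93,0.205,0.03,0,60]]
  ]
}}

```text
time: 53.98
position: [0.5847, -0.3005, 0.2034]
tool_rot: [-2.443, 1.974, 0.002]
ft_force: [1.0, 0.4, 0.1]
grip_width: 0.746
```

```bash
python3 - <<'E'
from h import *
d=img('wrist','w37.png');crop(d,240,170,400,300,5,'w37c.png');print(ctrl.get_state()['position'])
E
```

```text
[ 0.58470171 -0.30080872  0.20366779]
```

View pics/w37c.png

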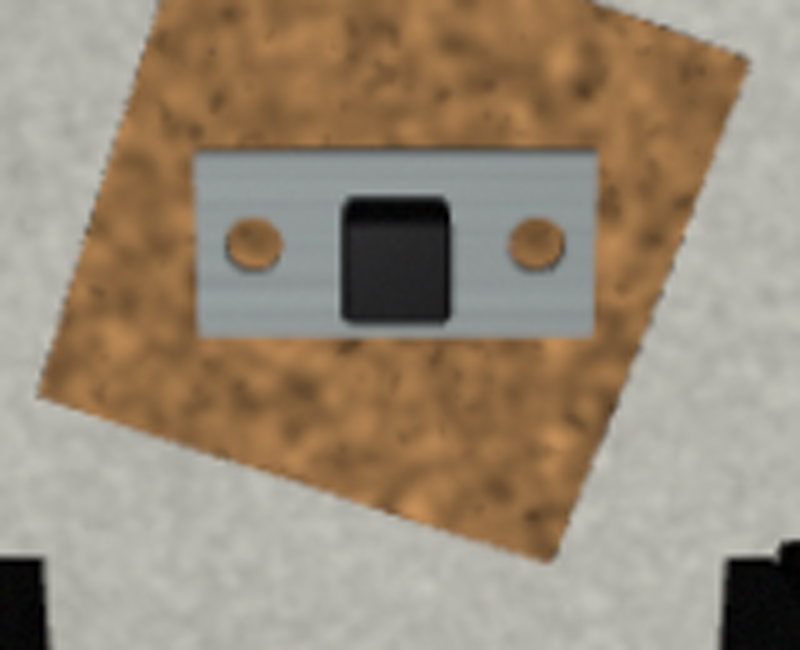

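```bash
python3 - <<'E'
from h import *
d=img('wrist')
f=lambda u,v,z:onz(d,((u+.5)/5-.5+240,(v+.5)/5-.5+170),z)
a,b=f(253,245,.008),f(537,244,.008);v=a-b
print('holes mid',(a+b)/2,np.linalg.norm(v),np.degrees(np.arctan2(v[1],v[0])))
c=[f(*q,.008) for q in((193,152),(598,152),(595,338),(199,337))];print('plate',np.mean(c,0))
plan([*((a+b)/2)[:2],.08],np.arctan2(v[1],v[0]))
E
```

```text
holes mid [ 0.58318521 -0.30236227  0.008     ] 0.053996286850184164 102.38629593739554
plate [ 0.58302871 -0.30265693  0.008     ]
shift [0.0031 0.0057 0.413 ] spin -0.0017 tilt 0.0001 xang -77.92 q7 -1.141 t 54.08
```

Request:
{"name": "drive_tool", "arguments": {
  "rows": [
    [[0.004,0.006,0.15,0,60],[0.004,0.006,0.3,0,60],[0.004,0.006,0.45,0,60],[0.004,0.006,0.45,0,60],[0.004,0.006,0.45,0,60]]
  ]
}}

```text
time: 54.7
position: [0.5841, -0.3042, 0.0709]
tool_rot: [-2.441, 1.977, -0.004]
ft_force: [0.1, -0.8, 0.8]
grip_width: 0.766
```

```bash
python3 - <<'E'
from h import *
plan([.5831,-.3026,.0285],np.radians(102.2));print(ctrl.get_state()['position'])
E
```

```text
shift [-0.0062  0.0024  0.1412] spin -0.0012 tilt 0.0026 xang -78.02 q7 -1.195 t 54.7
[ 0.58408897 -0.30421721  0.07086887]
```

Request:
{"name": "drive_tool", "arguments": {
  "rows": [
    [[-0.005,0.002,0.08,0,60],[-0.005,0.002,0.14,0,60],[-0.005,0.002,0.14,0,60],[-0.005,0.002,0.14,0,120],[-0.005,0.002,0.14,0,200],[-0.005,0.002,0.14,0,255],[-0.005,0.002,0.14,0,255],[-0.005,0.002,0.14,0,255],[-0.005,0.002,0.14,0,255]]
  ],
  "grip_force": 25
}}

```text
time: 55.82
position: [0.5818, -0.3031, 0.0269]
tool_rot: [2.44, -1.978, 0.0]
ft_force: [0.6, -0.0, -0.5]
grip_width: 0.222
```

Request:
{"name": "drive_tool", "arguments": {
  "rows": [
    [[0,0,-0.15,0,255],[0,0,-0.3,0,255],[0,0,-0.45,0,255],[0,0,-0.45,0,255],[0,0,-0.45,0,255]]
  ]
}}

```text
time: 56.45
position: [0.5812, -0.303, 0.161]
tool_rot: [2.44, -1.978, -0.002]
ft_force: [-0.8, 0.4, -0.2]
grip_width: 0.229
```

```bash
python3 - <<'E'
from h import *
d=img('wrist','w38.png');plan([.66,-.002,.16],np.radians(102));print(ctrl.get_state()['position'])
E
```

```text
shift [-9.266e-01 -4.657e-01  9.000e-04] spin -0.0004 tilt 0.0026 xang -78.07 q7 -1.154 t 56.5
[ 0.58079701 -0.30287461  0.16020188]
```

View pics/w38.png

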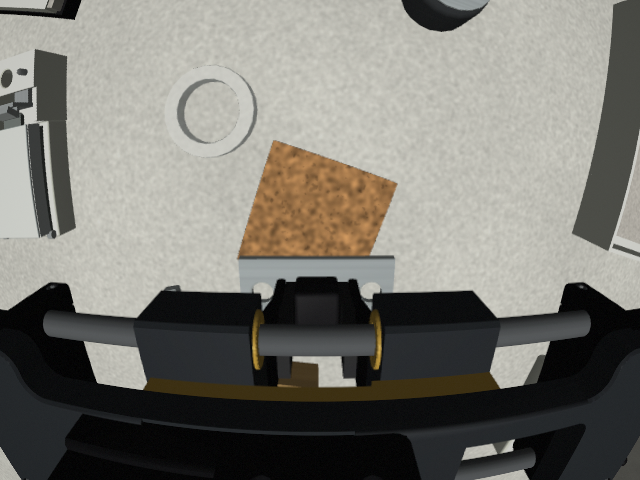

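Request:
{"name": "drive_tool", "arguments": {
  "rows": [
    [[-0.925,-0.465,0,0,255],[-0.925,-0.465,0,0,255],[-0.925,-0.465,0,0,255],[-0.925,-0.465,0,0,255],[-0.925,-0.465,0,0,255],[-0.925,-0.465,0,0,255],[-0.925,-0.465,0,0,255],[-0.925,-0.465,0,0,255]]
  ]
}}

```text
time: 57.5
position: [0.6605, -0.0054, 0.1607]
tool_rot: [2.436, -1.981, -0.001]
ft_force: [0.1, 0.0, -0.7]
grip_width: 0.225
```

```bash
python3 - <<'E'
from h import *
d=img('wrist','w39.png');plan([.6718,.0012,.10],np.radians(102));print(ctrl.get_state()['position']);crop(d,230,180,400,320,4.6,'w39c.png')
E
```

```text
shift [-0.0137 -0.0412  0.2033] spin -0.0014 tilt 0.0016 xang -78.25 q7 -1.657 t 57.55
[ 0.66060214 -0.00529089  0.16102318]
```

View pics/w39c.png

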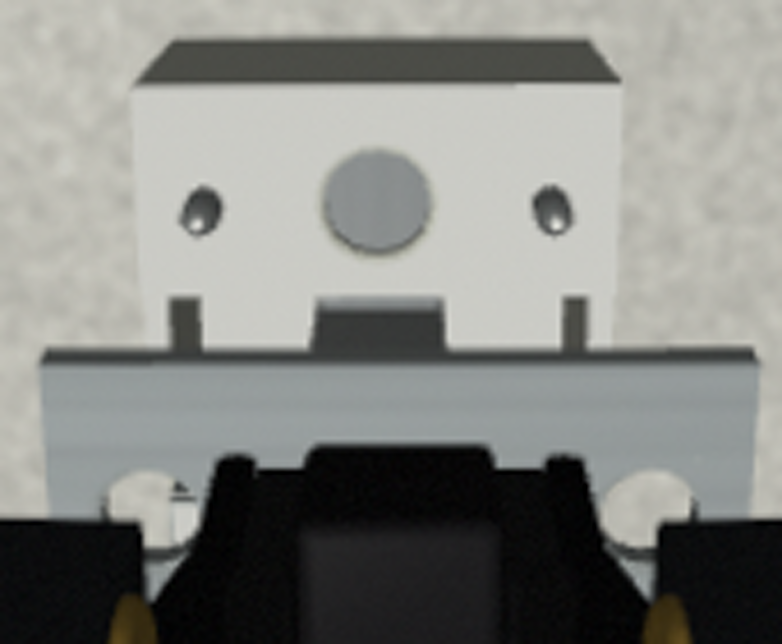

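```bash
cat > cov.py <<'E'
from h import *
def cover(d,k,x0,y0,L,Rr,pins=None):
    f=lambda u,v,z:onz(d,((u+.5)/k-.5+x0,(v+.5)/k-.5+y0),z)
    s=ctrl.get_state(); z=s['position'][2]-.0239+.005
    a,b=f(*L,z),f(*Rr,z); v=a-b; ang=np.arctan2(v[1],v[0]); n=np.array([np.sin(ang),-np.cos(ang),0])
    c=(a+b)/2-.018*n
    print('w',np.linalg.norm(v),'ang',np.degrees(ang),'c',c,'c-tcp in box',(inbox(c)-inbox(s['position'])).round(4))
    if pins:
        p,q=f(*pins[0],.062),f(*pins[1],.062);w=p-q;print('pins mid',(p+q)/2,'ang',np.degrees(np.arctan2(w[1],w[0])),np.linalg.norm(w))
        R=Ro.from_rotvec(s['tool_rot']).as_matrix(); print('shift',(R.T@((p+q)/2-c)/.3).round(4))
    return c
E
python3 - <<'E'
from cov import *
d=img('wrist')
cover(d,4.6,230,180,(42,364),(757,362),((199,222),(558,222)))
E
```

```text
w 0.07491103898055741 ang 101.95984035582775 c [ 0.66169235 -0.00465886  0.1423781 ] c-tcp in box [ 0.0011  0.0001 -0.0189]
pins mid [0.67320925 0.00107297 0.062     ] ang 101.7703200898684 0.053780549125932595
shift [-0.011  -0.0418  0.2679]
```

Request:
{"name": "drive_tool", "arguments": {
  "rows": [
    [[-0.012,-0.0415,0.0,-0.001,255],[-0.012,-0.0415,0.1,-0.001,255],[-0.012,-0.0415,0.19,-0.001,255],[-0.012,-0.0415,0.19,-0.001,255],[-0.012,-0.0415,0.19,-0.001,255]]
  ]
}}

```text
time: 58.22
position: [0.6733, 0.0037, 0.106]
tool_rot: [-2.442, 1.974, -0.002]
ft_force: [-0.2, 0.5, -0.7]
grip_width: 0.228
```

```bash
python3 - <<'E'
from h import *
d=img('wrist','w40.png');plan([.6720,.0012,.0739],np.radians(102));print(ctrl.get_state()['position']);crop(d,230,200,400,310,4.6,'w40c.png')
E
```

```text
shift [0.0071 0.0071 0.1084] spin 0.0006 tilt 0.0025 xang -77.89 q7 -1.691 t 58.27
[0.67355853 0.00371916 0.10641415]
```

View pics/w40c.png

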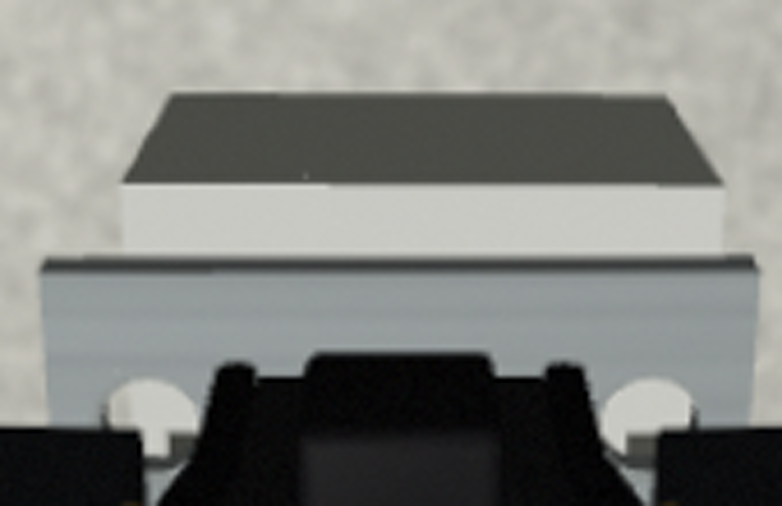

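```bash
python3 - <<'E'
from cov import *
d=img('wrist')
c=cover(d,4.6,230,200,(42,271),(757,270))
f=lambda u,v,z:onz(d,((u+.5)/4.6-.5+230,(v+.5)/4.6-.5+200),z)
e=(f(122,184,.05)+f(723,184,.05))/2; print('edge',inbox(e),'cover',inbox(c))
h=e-.019*B; print('hole est',h); R=Ro.from_rotvec(ctrl.get_state()['tool_rot']).as_matrix(); print((R.T@(h-c)/.3).round(4),(R.T@(np.array([.6731,.0014,.05])-c)/.3).round(4))
E
```

```text
w 0.07501094634161269 ang 102.2533947144787 c [0.67466939 0.00444891 0.08761847] c-tcp in box [ 0.0013  0.0005 -0.0189]
edge [ 0.08790981 -0.00016017  0.05      ] cover [0.07128571 0.00268648 0.08761847]
hole est [0.67293726 0.00117048 0.05      ]
[0.0094 0.0083 0.1254] [0.0088 0.0076 0.1254]
```

Request:
{"name": "drive_tool", "arguments": {
  "rows": [
    [[0.009,0.008,0.0,0,255],[0.009,0.008,0.03,0,255],[0.009,0.008,0.05,0,255],[0.009,0.008,0.05,0,255],[0.009,0.008,0.05,0,255]]
  ]
}}

```text
time: 58.95
position: [0.6706, 0.0004, 0.0897]
tool_rot: [-2.444, 1.974, 0.0]
ft_force: [0.0, 0.2, -0.5]
grip_width: 0.229
```

```bash
python3 - <<'E'
from h import *
d=img('wrist','w41.png');plan([.6720,.0012,.0739],np.radians(102));print(ctrl.get_state()['position']);crop(d,230,200,400,310,4.6,'w41c.png')
E
```

```text
shift [-0.0016 -0.0047  0.0534] spin 0.0007 tilt 0.0002 xang -77.88 q7 -1.693 t 59.0
[6.70714059e-01 4.21218592e-04 8.99320661e-02]
```

View pics/w41c.png

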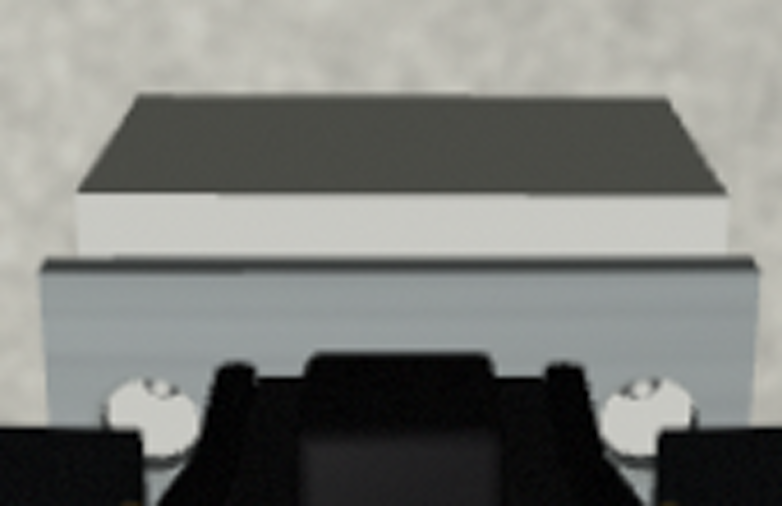

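```bash
python3 - <<'E'
from cov import *
d=img('wrist')
c=cover(d,4.6,230,200,(42,271),(757,270),((155,390),(643,390)))
f=lambda u,v,z:onz(d,((u+.5)/4.6-.5+230,(v+.5)/4.6-.5+200),z)
e=(f(77,193,.05)+f(727,193,.05))/2
R=Ro.from_rotvec(ctrl.get_state()['tool_rot']).as_matrix();print((R.T@(e-.019*B-c)/.3).round(4))
E
```

```text
w 0.07498769285319315 ang 102.27099576289004 c [0.67180586 0.00113189 0.07115196] c-tcp in box [ 0.0012  0.0005 -0.0189]
pins mid [0.67241992 0.00136099 0.062     ] ang 102.19370588904481 0.05492115601604451
shift [-0.0003 -0.0021  0.0305]
[ 0.0006 -0.004   0.0705]
```

Request:
{"name": "drive_tool", "arguments": {
  "rows": [
    [[0.0,-0.004,0.0,0,255],[0.0,-0.004,0.015,0,255],[0.0,-0.004,0.03,0,255],[0.0,-0.004,0.045,0,255],[0.0,-0.004,0.052,0,255],[0.0,-0.004,0.054,0,255],[0.0,-0.004,0.054,0,255]]
  ]
}}

```text
time: 59.92
position: [0.6718, 0.0005, 0.0739]
tool_rot: [2.443, -1.975, 0.0]
ft_force: [-0.6, -0.5, 1.5]
grip_width: 0.22
```

Request:
{"name": "drive_tool", "arguments": {
  "rows": [
    [[0,0,0.001,0,180],[0,0,0.001,0,140],[0,0,0.001,0,120],[0,0,0.001,0,120],[0,0,-0.1,0,120],[0,0,-0.3,0,120],[0,0.15,-0.5,0,60],[0,0.15,-0.5,0,60],[0,0.15,-0.5,0,60]]
  ]
}}

```text
time: 61.05
position: [0.6279, -0.0093, 0.2242]
tool_rot: [-2.443, 1.975, -0.003]
ft_force: [0.7, -0.1, -0.6]
grip_width: 0.735
```

```bash
python3 - <<'E'
from h import *
d=img('wrist','w42.png');crop(d,240,100,390,290,4,'w42c.png')
t=img('top','t42.png');s=ctrl.get_state();print(s['position'],s['ft_force'],s['time'])
E
```

```text
[ 0.62741275 -0.0092848   0.22205853] [-0.45158387 -0.70657906 -0.04190775] 61.15
```

View pics/w42c.png

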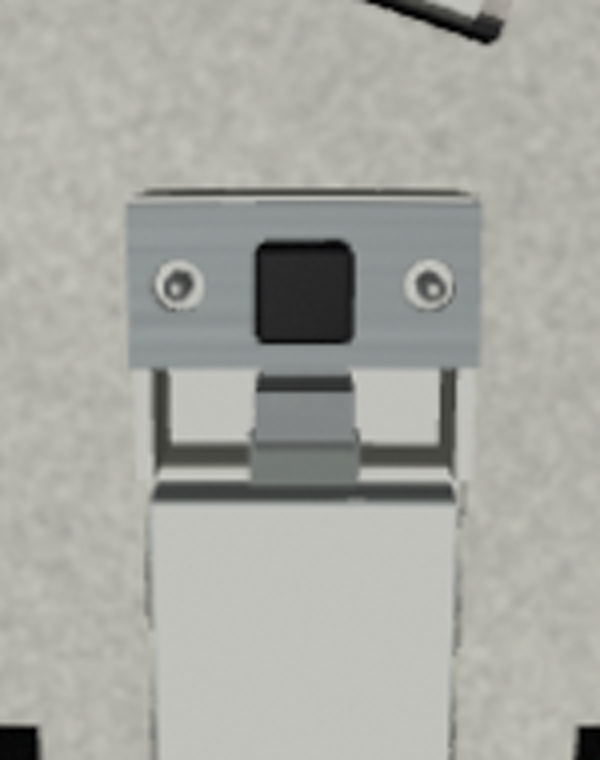

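View pics/t42.png

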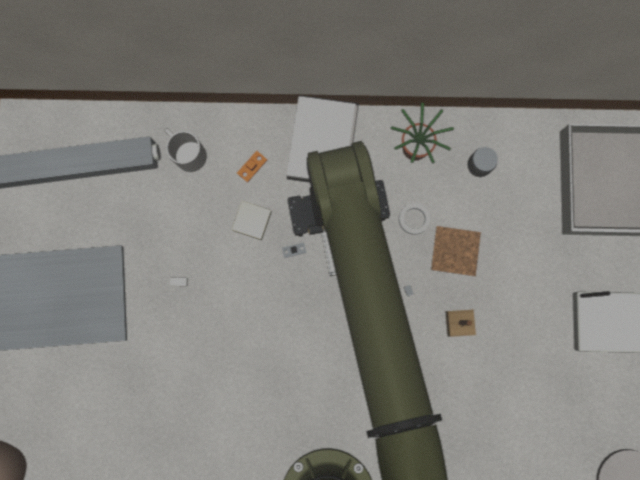

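```bash
python3 - <<'E'
from h import *
d=img('wrist')
f=lambda u,v,z:onz(d,((u+.5)/4-.5+240,(v+.5)/4-.5+100),z)
print('cover box',inbox(np.mean([f(*q,.055) for q in((127,200),(481,200),(480,368),(130,366))],0)),'pins',inbox((f(179,290,.062)+f(429,290,.062))/2),'lid',inbox((f(152,498,.056)+f(456,499,.056))/2))
print(ctrl.close_job())
E
```

```text
cover box [0.06865836 0.00053536 0.055     ] pins [0.06794385 0.00060833 0.062     ] lid [0.02176289 0.00054689 0.056     ]
the job is handed in; nothing more can be done
None
```

I did the whole job in about 61 s of the 210 s allowed and handed it in. No verdict was reported, so the result rests on my own checks.

- **Cover and latch:** I laid the cover on the mat, tripped the latch with the dowel so the lid sprang open, and stood the dowel back in its block.
- **Blocks and lid:** There were three battery blocks on the desk, and I laid one in each slot. I then pushed the lid round and pressed it shut with up to about 23 N, and put the cover back over its pins.

**Last checks:**
- **Cover:** It is about 1 mm or less from its seat by image (box x 68.7, y 0.5 mm; nominal 69 and 0). Both pins show through its holes, and the tool height at release matched a seated plate.
- **Lid:** Its far edge measures at box x 21.8 mm (22 expected), and it sits under the hook as it did at the start.
- **Dowel:** It stands upright in its block.
- **Blocks:** All three looked flat in their slots before the lid was closed. They can't be seen now.
- **Other things:** The eraser, notes, sharpener and tape look unmoved.

No check failed. The lid and latch angles can't be read directly, so "latched" is judged from the pictures and the lid edge position. Seating the second block took about 13 N, and it looked flat afterwards.

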